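# Find the balance point of a mobile's beam on a knife edge and clip its hanger there

### The job

The top beam of a wooden mobile rests across the knife edge of the balancing stand, tipped down on its egg side. Slide it lengthwise along the edge, without lifting it off, until it balances level by itself with nothing touching it; then mark that point by pressing the hanger clip down onto the beam, right above the knife edge, until it is fully home, and leave the beam balancing level there with the clip on. Keep your grip and all pressure light, so that the edge neither scores nor dents the soft wood, and leave the other things on the table where they are.

Things in the scene. Friction and masses are not known exactly. Their poses are not given: they have to be found in the camera images.
- edge (a point): Middle of the knife edge of the balancing stand: a polished, slippery steel ridge, rounded to 1.5 mm radius, 12 mm long across the beam (along this frame's x), 130 mm above the table. y runs level along the beam towards its egg end, z up. A post 12 (x) x 14 (y) mm stands under it.
- stand: The balancing stand, fixed to the table: dark wooden base 100 (x) x 196 (y) x 14 mm; origin: centre of its underside; axes as edge. At y = +60 and -60 mm stand two steel forks: a round cross rod 8.5 mm lower than the knife edge stops the beam at a slope of about 0.14 rad either way; two upright prongs, with 3.5 mm of room on each side of the beam, reach 24 mm above the edge.
- beam: The mobile's beam, pale wood, 18 (x) x 312 (y) x 12 (z) mm, about 0.17 kg with its ornaments. Origin: middle of its underside; y runs along it towards the egg end, z up. Its balance point is unknown, from y = 3 to 40 mm; at the start the edge is under y = -8 to -17 mm. Free within 3 mm of balance it swings (1.3 s period), settling at 0.036 rad per mm of error; further off it lies on a rod.
- beam_mid (a point): Centre of the beam (half its length, half its 12 mm thickness); axes as beam. The angle of its z axis to the vertical is the beam's tilt, 0 when level. The wood is soft: over 8 N between beam and stand while it is held and slid scores it, over 18 N at any time dents it, so pinch it lightly and let it follow the edge.
- beam_egg_end (a point): Point half-way up the beam's thickness, 130 mm from its middle (26 mm from its end), above a wooden egg (43 mm across, 57 mm tall) fixed rigidly to the beam by a 6 mm brass pin; the egg's top is 31 mm below the beam. Axes as beam. The beam can be pinched here from above, across its 18 mm width.
- beam_ring_end (a point): The same on the other end, 130 mm from the middle: above a flat wooden ring with two ears (10 x 55 x 88 mm), hung rigidly by the ears right under the beam, in line with it. Axes as beam.
- clip_grip (a point): Centre of the hanger clip's white-painted grip block, 34 (x) x 16 (y) x 20 (z) mm, with a brass eye 12 mm tall on top. At the start the clip stands on the table with this point 26 mm above it. Grasp the block across x: the slot between the two steel legs below it runs along y. On the beam, fully home, this point is 10 mm above the beam's upper face.
- clip_seat (a point): Middle of the underside of the clip's grip block, the roof of its slot, 10 mm under clip_grip (same axes). Two sprung steel legs, 16 mm long, reach down from it; their flared feet leave a mouth of about 22 mm, and above them they pinch the 18 mm wide beam, so that pushing the clip on takes 2 to 5 N.
- candle_jar_c (a point): Centre of a loose black-lidded candle jar, 60 mm across, 66 mm tall: a bystander.
- spare_egg_c (a point): Centre of a loose wooden egg standing on the table, 43 mm across, 57 mm tall: a bystander.
Things that resemble listed ones, but are neither listed nor needed, are in the scene too. What is meant by the part that bears clip_grip is not purple, and is the smaller of those in its own colour.

How it is judged (in metres and radians):
On the way, in this order (a step that is already met when the one before it is completed fails the run):
1. the beam balances level on the knife edge by itself, untouched (angle between beam_mid's own z axis and vertical below 0.06 rad and z of beam_mid in the frame of edge between -0.008 and 0.014 m and angular speed of beam below 0.2 rad/s and contact force between the fingers and beam below 0.02 N and horizontal distance between clip_seat and edge above 0.05 m), for 0.4 s.
2. the clip is pressed fully home on the beam above the knife edge (z of clip_seat in the frame of beam_mid between 0.002 and 0.0078 m and x of clip_seat in the frame of beam_mid between -0.004 and 0.004 m and y of clip_seat in the frame of edge between -0.005 and 0.005 m and angle between the y axis of clip_seat and the y axis of beam_mid, either way round below 0.15 rad), for 0.2 s.
At the end, for the whole second after the job is handed in: The beam rests on the knife edge alone, level within 0.06 rad and still; the clip is fully home on it (roof of its slot within 1.8 mm of the beam's upper face), straight, and within 5 mm of the knife edge along the beam (all of step 2 and angle between beam_mid's own z axis and vertical below 0.06 rad and z of beam_mid in the frame of edge between -0.008 and 0.014 m and angular speed of beam below 0.2 rad/s and linear speed of clip below 0.02 m/s); the robot touches nothing.
It fails at once if the beam is dragged hard over the stand (more than 8 N between them while the fingers hold it) (contact force between the fingers and beam above 0.2 N and contact force between beam and stand above 8 N).
It fails at once if the beam is pressed onto the knife edge or the stand with more than 18 N (dents) (contact force between beam and stand above 18 N).
It fails at once if the beam is lifted clear off the knife edge, by some 10 mm (z of beam_mid in the frame of edge above 0.017 m).
It fails at once if the beam falls off the stand (z of beam_mid in the frame of edge below -0.03 m).
It fails at once if a bystander is moved more than 20 mm (distance of any of candle_jar_c, spare_egg_c from where it was at the start of the episode above 0.02 m).
It also fails if it takes over 72 s, if anything falls off the work surface, if the arm or the gripper's body presses on something with over 40 N, if the wrist force passes 120 N, or if a joint passes its speed limit or range.

### The arm

A 6-joint arm with a two-finger parallel gripper is mounted at the origin on the work surface; the furniture and walls round the work are solid. World frame = base frame: x ahead of the robot, y to its left, z up, the work surface at z = 0. Lengths are in mm, angles in rad, forces in N, time in s.
With the tool pointing down it reaches from about 250 to 725 mm from the base axis. Payload 4 kg.
Tool frame: the origin (TCP) lies on the centre line of the jaws, within the pads' length; the fingertips stand 19 mm ahead of it and the grasp point (between the pads) is the TCP (robot.tip_reach is the distance from the TCP to the fingertips, in mm); x points along the fingers, y is the direction in which the jaws open and shut, and the axes are right-handed (so a half turn about x gives the same grasp; the last joint's range is limited). The gripper opens to 85 mm and grips with 20 to 120 N. Pads are 22 mm wide; open, the fingers measure 114 mm over their backs; the gripper's body (76 mm by 85 mm) begins 54 mm behind the grasp point. The pads swing forward as they close: fully open they stand 13 mm farther back than shut.
Start: joints at [-1.281, 0.241, 0.005, 1.335, 0, 1.571], TCP at [142.878, -479.151, 250.306] pointing down, gripper open.
Joint ranges: [-2.72, 2.72], [-1.05, 1.87], [-1.09, 1.28], [-1.99, 2.15], [-1.42, 1.44], [-3.14, 3.14]. Speed limits (rad/s): [2.79, 2.79, 3.14, 3.14, 3.14, 3.14].

### API

Orientations are given as [roll, pitch, yaw] about the fixed x, y, z axes, in that order (R = Rz(yaw) Ry(pitch) Rx(roll)).
In Python, from cell import robot gives the robot as it stands.
- The arm moves only by the tool send_rows, never from a script. Its argument "motion" is a list of rows, each a list of 3 entries, a list of its own where there are three numbers: the shift along the tool's x, y, z in m, then the turn, a rotation vector about the tool's x, y, z in rad, then the finger opening in m, from 0 to 0.0854. A call has 1 to 20 rows; each row shifts and turns the commanded pose from where the row before left it, along the tool's axes as they then stand; what a row does not reach is not made up. A row lasts 1/8 s, in which the tool goes at most 62.5 mm and 10.7 degrees, less where a joint would pass 70% of its speed; a pose out of reach is approached as far as the arm can. A call is refused whole if a number of a shift passes 0.0625 or a number of a turn 0.188, either way. A call with a gripper value outside its range is refused whole. The fingers move at their own pace and stop on an object; "grip_force" is the grip in N (left out, the last holds). Time passes only in rows, so rows that do not move let the fingers close. It gives the time, the measured TCP pose, the force and the opening at its end, in the units of the state.
- robot.state(): the state, without advancing time (a new reading comes with each control period).
- robot.get_image(name): name is "scene" or "top" or "wrist"; returns a dict with "color" (384x512x3 uint8, red, green, blue), "K" (3x3 intrinsics, pixels), "pose" (4x4, takes a point from camera to world coordinates). Camera axes: x right, y down, z forward; pixel columns grow to the right and rows downward; lengths in mm; the calibration is good to about 2 mm. The wrist camera is an equidistant fisheye: a pixel r from the principal point sees the ray r / f radians off the axis. A picture is of the moment at which its call begins. There is no depth.
- robot.job_done(): hands the job in, once; it reports no verdict.
The state is a dict: "time_s": time; "joints": joint angles; "qvel": joint speeds; "joint_torque": joint torques, N m; "position": TCP position; "tool_rot": TCP orientation; "force": force on the tool from outside, world axes, zero at the start; "torque": the same for the moment, N m; "grip_width": opening from 0.0 (shut) to 1.0 (fully open).
Only numpy, scipy, OpenCV 4.12 (cv2) and the standard library are available. Lean on these libraries where they do the work, as an engineer would, in place of code of your own. Each camera call takes 0.05 s, during which the arm holds its last target.

## Working session

There is one attempt and no reset: what is moved stays moved. The work goes in short steps, Python scripts to look and compute and a tool call to move; the robot and the scene stay as the last step left them, time stands still between calls to the robot, and variables do not carry over. Pictures are saved under pics/ and viewed, and the job is handed in when it is done.

Besides the shell and the picture viewer there is one more tool, called after "Request:" as name([rows], argument=value, ...), one row to a line, values as JSON. send_rows: Moves the arm, as the interface text tells. Its arguments: {"type":"object","properties":{"motion":{"type":"array","items":{"type":"array"}},"grip_force":{"type":"number"}},"required":["motion"]}

```bash
ls; mkdir -p pics; cat > h.py <<'E'
import numpy as np, cv2
from cell import robot
from scipy.spatial.transform import Rotation as R
def snap(n,fn,crop=None,s=1):
    d=robot.get_image(n); im=d['color'][:,:,::-1]
    np.savez('pics/'+fn+'.npz',K=d['K'],pose=d['pose'],color=d['color'])
    if crop: x0,y0,x1,y1=crop; im=im[y0:y1,x0:x1]
    im=cv2.resize(im,None,fx=s,fy=s,interpolation=cv2.INTER_CUBIC)
    cv2.imwrite('pics/'+fn+'.png',im); return d
def crop(fn,c,s,out):
    im=np.load('pics/'+fn+'.npz')['color'][:,:,::-1]; x0,y0,x1,y1=c
    cv2.imwrite('pics/'+out+'.png',cv2.resize(im[y0:y1,x0:x1],None,fx=s,fy=s,interpolation=cv2.INTER_CUBIC))
def ray(fn,u,v,fish=False):
    d=np.load('pics/'+fn+'.npz');K=d['K'];P=d['pose']
    a=np.array([(u-K[0,2])/K[0,0],(v-K[1,2])/K[1,1]])
    if fish:
        r=np.linalg.norm(a); dc=np.r_[a/max(r,1e-9)*np.sin(r),np.cos(r)]
    else: dc=np.r_[a,1]
    return P[:3,3],P[:3,:3]@dc
def atz(fn,u,v,z,fish=False):
    o,d=ray(fn,u,v,fish); return o+d*(z-o[2])/d[2]
def tri(*obs):
    A=np.zeros((3,3));b=np.zeros(3);L=[]
    for ob in obs:
        o,d=ray(*ob); d=d/np.linalg.norm(d);M=np.eye(3)-np.outer(d,d);A+=M;b+=M@o;L.append((o,d))
    p=np.linalg.solve(A,b); return p,[np.linalg.norm(np.cross(p-o,d)) for o,d in L]
def proj(fn,p,fish=False):
    d=np.load('pics/'+fn+'.npz');K=d['K'];P=d['pose']; c=P[:3,:3].T@(np.array(p)-P[:3,3])
    if fish:
        t=np.arctan2(np.linalg.norm(c[:2]),c[2]); a=c[:2]/np.linalg.norm(c[:2])*t
    else: a=c[:2]/c[2]
    return K[0,0]*a[0]+K[0,2],K[1,1]*a[1]+K[1,2]
E
python3 -c "
from h import *
print(robot.state())
for n in ['scene','top','wrist']:
    d=snap(n,n+'0',s=1.5); print(n,d['K'],d['pose'])
"
```

```text
pics
{'time_s': 0.0, 'joints': array([-1.28098189e+00,  2.41412937e-01,  3.70505013e-03,  1.33518685e+00,
        1.14205804e-05,  1.57079733e+00]), 'qvel': array([-1.66182223e-04, -3.77003705e-05,  4.90102774e-04, -9.40266132e-04,
       -6.18920346e-04, -1.13351509e-03]), 'joint_torque': array([-3.89298802e-04, -3.72317398e+01,  2.52408063e+01,  1.69340411e-02,
       -7.09418896e-05,  7.22132455e-06]), 'position': array([ 142.71981602, -478.57578143,  249.40561288]), 'tool_rot': array([-1.57623777,  1.56869789,  1.85516831]), 'force': array([0.19427757, 0.4717445 , 0.20632781]), 'torque': array([ 0.03962063, -0.06823065, -0.02114084]), 'grip_width': 0.9970328202188525}
scene [[434.78904931   0.         256.29985027]
 [  0.         434.78904931 192.99023789]
 [  0.           0.           1.        ]] [[ 8.93805896e-01 -2.22787249e-01  3.89200285e-01  1.10141747e+02]
 [-4.48330177e-01 -4.23514995e-01  7.87169042e-01 -1.00963164e+03]
 [-1.05390681e-02 -8.78066564e-01 -4.78422447e-01  7.10761355e+02]
 [ 0.00000000e+00  0.00000000e+00  0.00000000e+00  1.00000000e+00]]
top [[484.73814883   0.         253.41384519]
 [  0.         484.73814883 188.32946423]
 [  0.           0.           1.        ]] [[-3.89830190e-01 -8.93087940e-01  2.24558132e-01  2.39251925e+02]
 [-9.20880291e-01  3.78973674e-01 -9.14245239e-02  1.00985930e+02]
 [-3.45148050e-03 -2.42431197e-01 -9.70162462e-01  1.60097158e+03]
 [ 0.00000000e+00  0.00000000e+00  0.00000000e+00  1.00000000e+00]]
wrist [[297.31863964   0.         257.6424057 ]
 [  0.         297.31863964 191.33374317]
 [  0.           0.           1.        ]] [[ 2.84837604e-01 -9.08095263e-01 -3.06969922e-01  2.21433147e+02]
 [-9.58571772e-01 -2.70763272e-01 -8.84726461e-02 -4.56254064e+02]
 [-2.77458966e-03  3.19453038e-01 -9.47598047e-01  3.72339528e+02]
 [ 0.00000000e+00  0.00000000e+00  0.00000000e+00  1.00000000e+00]]
```

View pics/scene0.png

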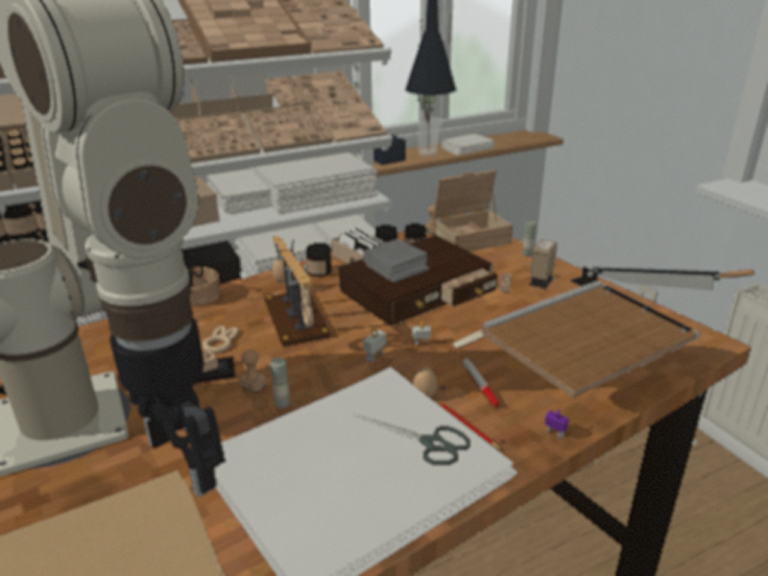

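View pics/top0.png

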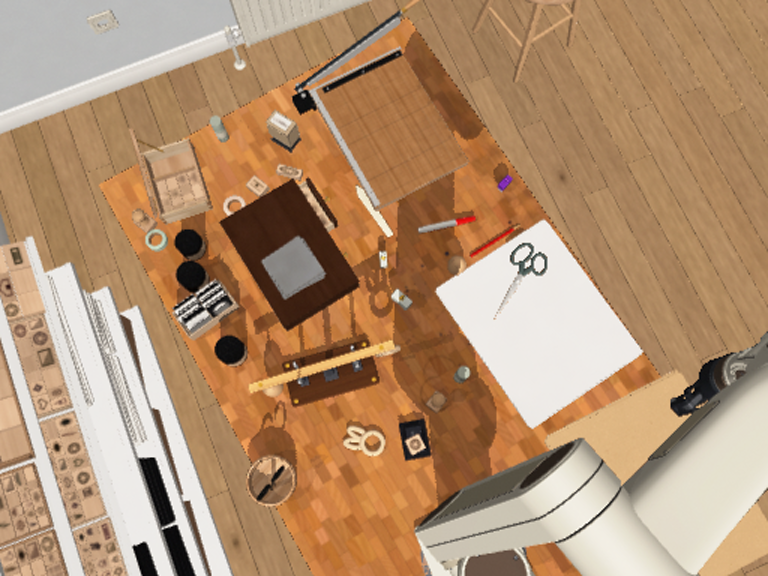

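View pics/wrist0.png

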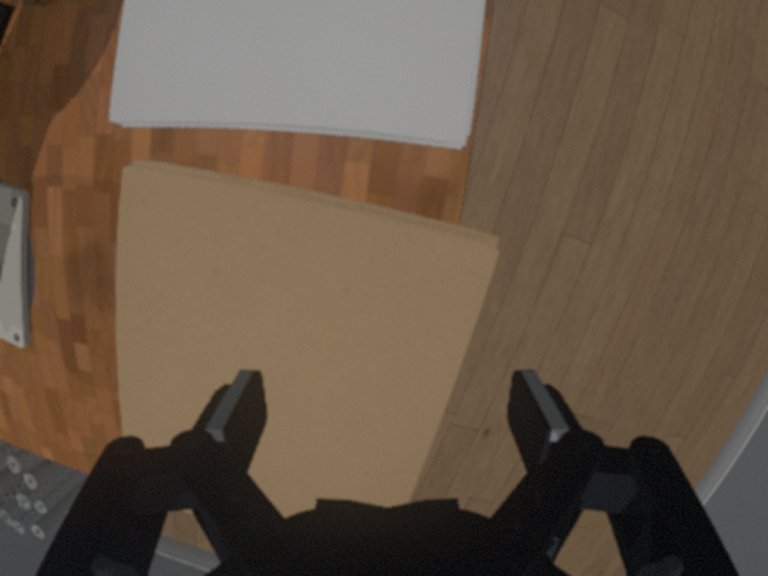

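```bash
python3 -c "
from h import *
crop('scene0',(160,140,320,260),5,'s0a')
crop('top0',(155,155,285,285),6,'t0a')
for n,u,v in [('clipA',400,298),('clipB',383,258),('egg',456,265),('jar1',230,348),('standc',333,372)]: print(n,atz('top0',u/1.5,v/1.5,20))
for u,v in [(250,388),(393,348)]: print('beam',atz('top0',u/1.5,v/1.5,140))
"
```

```text
clipA [555.07242174 -74.90295724  20.        ]
clipB [655.19804681 -76.23503665  20.        ]
egg [ 575.81061096 -221.2813013    20.        ]
jar1 [597.43311705 312.85585649  20.        ]
standc [460.45222525 124.55538004  20.        ]
beam [478.78761056 287.64012407 140.        ]
beam [441.29162152  -7.3927726  140.        ]
```

View pics/s0a.png

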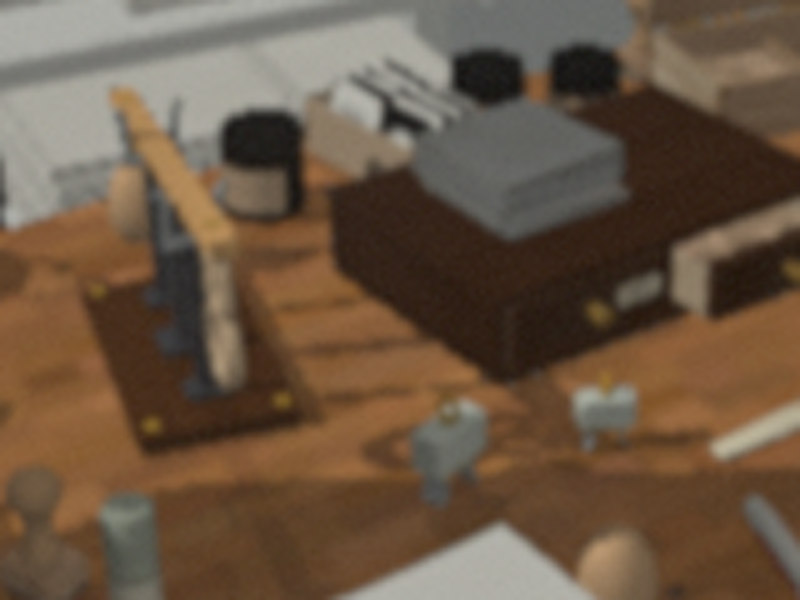

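View pics/t0a.png

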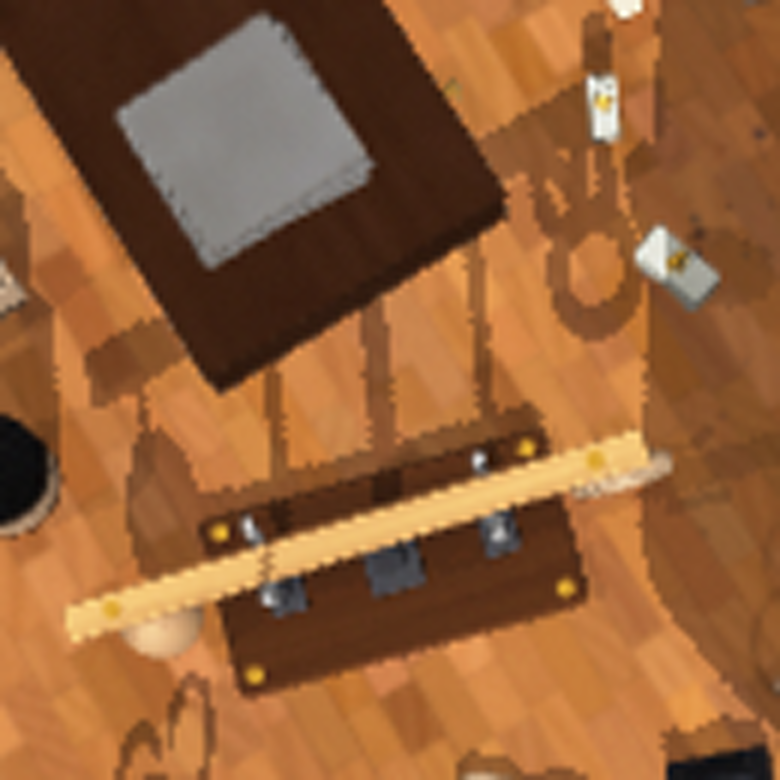

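```bash
cat >> h.py <<'E'
def plan(tp,Rt,st=None,n=None):
    """one-shot: tool-frame shift & rotvec from measured/commanded pose to target"""
    st=st or robot.state()
    R0=R.from_euler('xyz',st['tool_rot']); p0=np.array(st['position'])
    d=R0.inv().apply(np.array(tp)-p0); w=(R0.inv()*Rt).as_rotvec()
    return d,w
E
python3 -c "
from h import *
st=robot.state(); M=R.from_euler('xyz',st['tool_rot']).as_matrix(); print(np.round(M,3))
sc=[(220,532),(527,447),(566,588),(255,675)]
P=np.array([atz('top0',155+a/6,155+b/6,15) for a,b in sc]);print(P.round(1),P.mean(0))
y=(P[0]-P[1]+P[3]-P[2]);print('yaw',np.arctan2(-y[0],y[1]), np.linalg.norm(y)/2)
for z in (150,):
  for a,b in [(112,608),(596,458)]: print(atz('top0',155+a/6,155+b/6,z))
print(atz('top0',155+604/6,155+105/6,36))
for n,uv in dict(s=[(583,395),(636,393)],).items():
  print([atz('scene0',160+a/5,140+b/5,36) for a,b in uv])
for e in (0.,):print()
"

```

```text
[[-0.     0.286 -0.958]
 [ 0.002 -0.958 -0.286]
 [-1.    -0.002  0.   ]]
[[513.2 210.9  15. ]
 [490.9  38.3  15. ]
 [411.2  48.6  15. ]
 [433.6 221.5  15. ]] [462.21518098 129.83892093  15.        ]
yaw -0.128326604682074 174.1774628749771
[475.48928216 264.70542782 150.        ]
[450.80555797  13.85472763 150.        ]
[648.94633341 -74.78961066  36.        ]
[array([640.36579169, -68.92362934,  36.        ]), array([668.8723675 , -81.34447287,  36.        ])]
```

```bash
cat >> h.py <<'E'
YAW=-0.128
def Rdown(yaw): # tool x down, tool y along frame x rotated by yaw
    y=np.array([np.cos(yaw),np.sin(yaw),0]);x=np.array([0,0,-1.]);z=np.cross(x,y)
    return R.from_matrix(np.c_[x,y,z])
def rows(tp,Rt,n,st=None):
    st=st or robot.state()
    R0=R.from_euler('xyz',st['tool_rot']);p0=np.array(st['position'])
    w=(R0.inv()*Rt).as_rotvec(); dp=(np.array(tp)-p0)/n; out=[]
    for i in range(n):
        Ri=R0*R.from_rotvec(w*i/n)
        out.append([list((Ri.inv().apply(dp)/1000).round(4)),list((w/n).round(4))])
    return out
def pr(r,g):
    print(str([[a.__repr__() and [float(v) for v in a],[float(v) for v in b],g] for a,b in r]))
E
python3 -c "
from h import *
pr(rows([480,270,235],Rdown(YAW),15),0.05)
print([atz('top0',155+112/6,155+608/6,z) for z in (115,125)])
"

```

```text
[[[0.001, -0.0414, -0.0358], [-0.0769, -0.0001, 0.0001], 0.05], [[0.001, -0.0385, -0.0389], [-0.0769, -0.0001, 0.0001], 0.05], [[0.001, -0.0354, -0.0417], [-0.0769, -0.0001, 0.0001], 0.05], [[0.001, -0.0321, -0.0443], [-0.0769, -0.0001, 0.0001], 0.05], [[0.001, -0.0286, -0.0467], [-0.0769, -0.0001, 0.0001], 0.05], [[0.001, -0.025, -0.0487], [-0.0769, -0.0001, 0.0001], 0.05], [[0.001, -0.0211, -0.0505], [-0.0769, -0.0001, 0.0001], 0.05], [[0.001, -0.0172, -0.052], [-0.0769, -0.0001, 0.0001], 0.05], [[0.001, -0.0132, -0.0531], [-0.0769, -0.0001, 0.0001], 0.05], [[0.001, -0.009, -0.054], [-0.0769, -0.0001, 0.0001], 0.05], [[0.001, -0.0049, -0.0545], [-0.0769, -0.0001, 0.0001], 0.05], [[0.001, -0.0007, -0.0547], [-0.0769, -0.0001, 0.0001], 0.05], [[0.001, 0.0035, -0.0546], [-0.0769, -0.0001, 0.0001], 0.05], [[0.001, 0.0077, -0.0542], [-0.0769, -0.0001, 0.0001], 0.05], [[0.001, 0.0119, -0.0534], [-0.0769, -0.0001, 0.0001], 0.05]]
[array([481.18774491, 268.65463159, 115.        ]), array([479.55961269, 267.52628766, 125.        ])]
```

Request:
send_rows([
  [[0.001,-0.0414,-0.0358],[-0.077,0,0],0.05],
  [[0.001,-0.0385,-0.0389],[-0.077,0,0],0.05],
  [[0.001,-0.0354,-0.0417],[-0.077,0,0],0.05],
  [[0.001,-0.0321,-0.0443],[-0.077,0,0],0.05],
  [[0.001,-0.0286,-0.0467],[-0.077,0,0],0.05],
  [[0.001,-0.025,-0.0487],[-0.077,0,0],0.05],
  [[0.001,-0.0211,-0.0505],[-0.077,0,0],0.05],
  [[0.001,-0.0172,-0.052],[-0.077,0,0],0.05],
  [[0.001,-0.0132,-0.0531],[-0.077,0,0],0.05],
  [[0.001,-0.009,-0.054],[-0.077,0,0],0.05],
  [[0.001,-0.0049,-0.0545],[-0.077,0,0],0.05],
  [[0.001,-0.0007,-0.0547],[-0.077,0,0],0.05],
  [[0.001,0.0035,-0.0546],[-0.077,0,0],0.05],
  [[0.001,0.0077,-0.0542],[-0.077,0,0],0.05],
  [[0.001,0.0119,-0.0534],[-0.077,0,0],0.05],
  [[0,0,0],[0,0,0],0.05],
], grip_force=20)

```text
time_s: 2.15
position: [479.9, 272.7, 233.4]
tool_rot: [-1.19, 1.569, -2.883]
force: [-0.4, -0.5, 0.2]
grip_width: 0.583
```

```bash
python3 -c "
from h import *
s=robot.state();print(s['position'],R.from_euler('xyz',s['tool_rot']).as_matrix().round(3),s['force'],s['grip_width'])
d=snap('wrist','w1',s=1.5);print(d['pose'].round(3))
snap('scene','s1',crop=(140,130,300,250),s=5)
pr(rows([480,270,235],Rdown(YAW),2),0.05)
"
```

```text
[479.91699824 272.68840916 233.41754508] [[-0.002  0.993 -0.122]
 [-0.    -0.122 -0.993]
 [-1.    -0.001  0.001]] [-0.44793627 -0.50806534  0.22714962] 0.583474788925242
[[ 9.92000e-01 -1.16000e-01 -4.00000e-02  4.89833e+02]
 [-1.23000e-01 -9.40000e-01 -3.17000e-01  3.53560e+02]
 [-1.00000e-03  3.20000e-01 -9.48000e-01  3.56213e+02]
 [ 0.00000e+00  0.00000e+00  0.00000e+00  1.00000e+00]]
[[[-0.0004, 0.0006, -0.0003], [0.0013, 0.0009, 0.0009], 0.05], [[-0.0004, 0.0006, -0.0003], [0.0013, 0.0009, 0.0009], 0.05]]
```

View pics/w1.png

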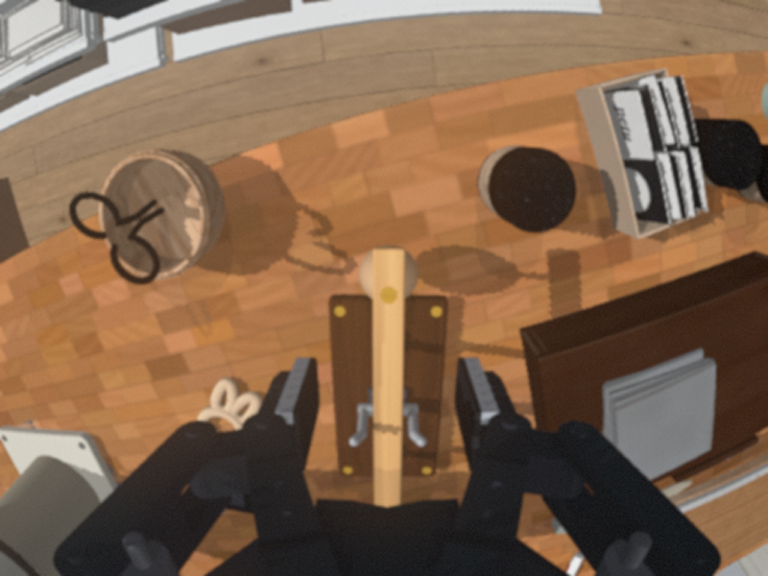

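View pics/s1.png

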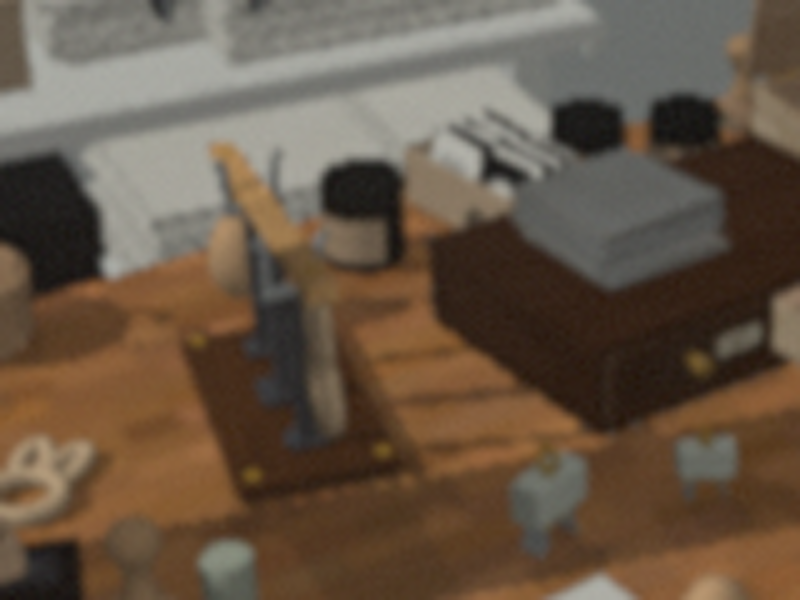

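```bash
python3 -c "
from h import *
for z in (118,122,126): print(z,atz('w1',389/1.5,295/1.5,z,True))
print(tri(('w1',389/1.5,295/1.5,True),('top0',155+112/6,155+608/6)))
sc=[(340,312),(436,312),(427,471),(347,470)]
P=np.array([atz('w1',a/1.5,b/1.5,15,True) for a,b in sc]);print(P.round(1),P.mean(0))
for b in (270,330,380,440): 
  print(b,atz('w1',389/1.5,b/1.5,125,True))
"
```

```text
118 [480.5292266  268.94208333 118.        ]
122 [480.6854473  270.36296023 122.        ]
126 [480.841668   271.78383713 126.        ]
(array([480.67330887, 268.5044253 , 117.01166598]), [np.float64(0.2009339578129713), np.float64(0.20093395781282666)])
[[434.5 222.5  15. ]
 [513.3 212.7  15. ]
 [491.9  40.1  15. ]
 [412.   51.3  15. ]] [462.92728997 131.65525273  15.        ]
270 [482.53500336 285.66731572 125.        ]
330 [478.25956664 250.48509205 125.        ]
380 [474.30069652 217.79137256 125.        ]
440 [468.80142391 172.22333559 125.        ]
```

Request:
send_rows([
  [[0.03,0.001,0.003],[0.003,0.001,0.001],0.04],
  [[0.045,0,0],[0,0,0],0.04],
  [[0.025,0,0],[0,0,0],0.04],
  [[0.01,0,0],[0,0,0],0.04],
  [[0,0,0],[0,0,0],0.04],
  [[0,0,0],[0,0,0],0.04],
])

```text
time_s: 3.0
position: [481.0, 266.8, 126.9]
tool_rot: [2.252, 1.567, 0.551]
force: [-0.4, 0.0, 0.2]
grip_width: 0.47
```

```bash
python3 -c "
from h import *
s=robot.state();print(s['position'],R.from_euler('xyz',s['tool_rot']).as_matrix().round(3),s['force'],s['grip_width'])
d=snap('wrist','w2',s=1.5)
"
```

```text
[480.99208222 266.76241471 126.90763642] [[ 0.004  0.992 -0.129]
 [ 0.002 -0.129 -0.992]
 [-1.     0.003 -0.003]] [-0.39641783  0.02498353  0.18115991] 0.4701562986721326
```

View pics/w2.png

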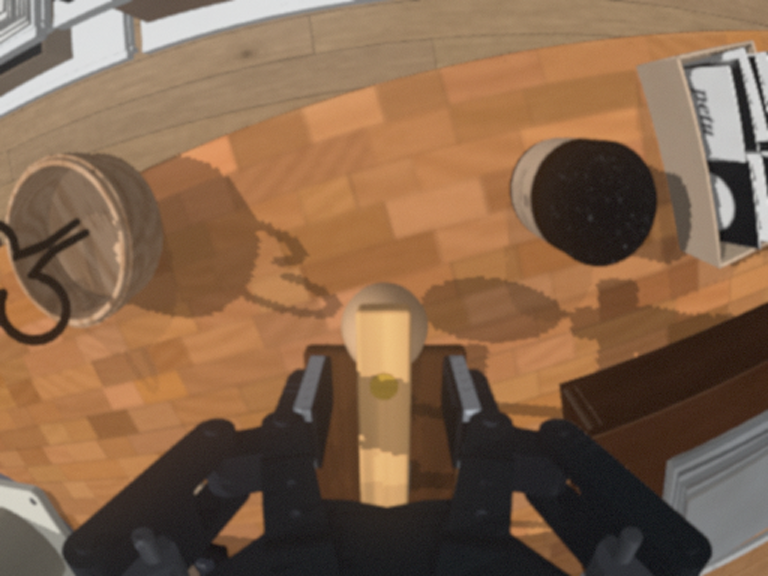

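Request:
send_rows([
  [[0.009,-0.001,0],[0,0,0],0.035],
  [[0,0,0],[0,0,0],0.026],
  [[0,0,0],[0,0,0],0.022],
  [[0,0,0],[0,0,0],0.017],
  [[0,0,0],[0,0,0],0.016],
  [[0,0,0],[0,0,0],0.016],
], grip_force=20)

```text
time_s: 3.8
position: [479.2, 266.9, 116.4]
tool_rot: [2.418, 1.569, 0.718]
force: [-0.2, 0.1, 0.5]
grip_width: 0.204
```

```bash
python3 -c "
from h import *
s=robot.state();print(s['position'],s['force'],s['torque'],s['grip_width']*85.4)
d=snap('wrist','w3',s=1.5)
"
```

```text
[479.19552289 266.87146154 116.39480562] [-0.20290723  0.14600814  0.47892741] [ 0.06546612  0.00900443 -0.03753063] 17.381135226276857
```

View pics/w3.png

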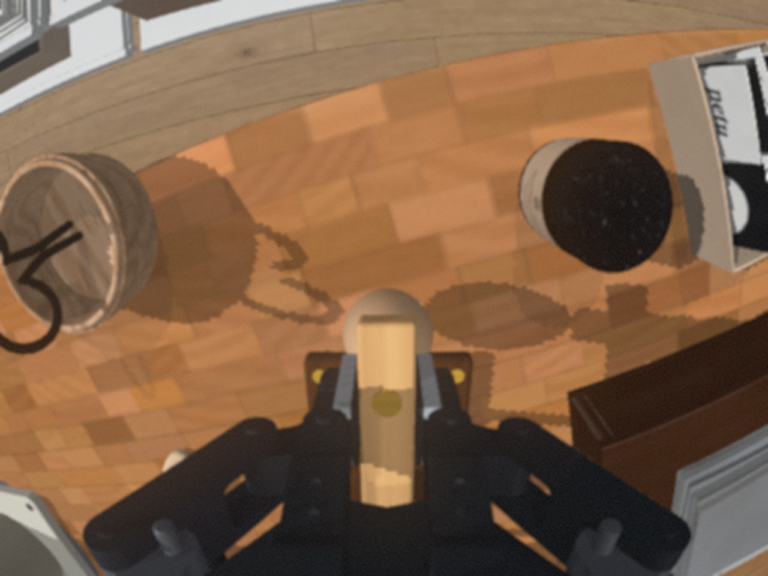

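Request:
send_rows([
  [[-0.0003,0,0.002],[0,0,0],0.016],
  [[-0.0006,0,0.004],[0,0,0],0.016],
  [[-0.0006,0,0.004],[0,0,0],0.016],
  [[-0.0006,0,0.004],[0,0,0],0.016],
])

```text
time_s: 4.35
position: [477.3, 252.5, 118.5]
tool_rot: [2.385, 1.569, 0.685]
force: [-0.7, 0.7, -0.2]
grip_width: 0.204
```

```bash
python3 -c "
from h import *
s=robot.state();print(s['position'],s['force'],s['torque'],s['grip_width']*85.4)
snap('scene','s3',crop=(140,130,300,250),s=5)
"
```

```text
[477.26939961 252.51921173 118.47705663] [-0.654846    0.70854168 -0.23576153] [ 0.22692841  0.01721368 -0.03944765] 17.442267883516394
```

View pics/s3.png

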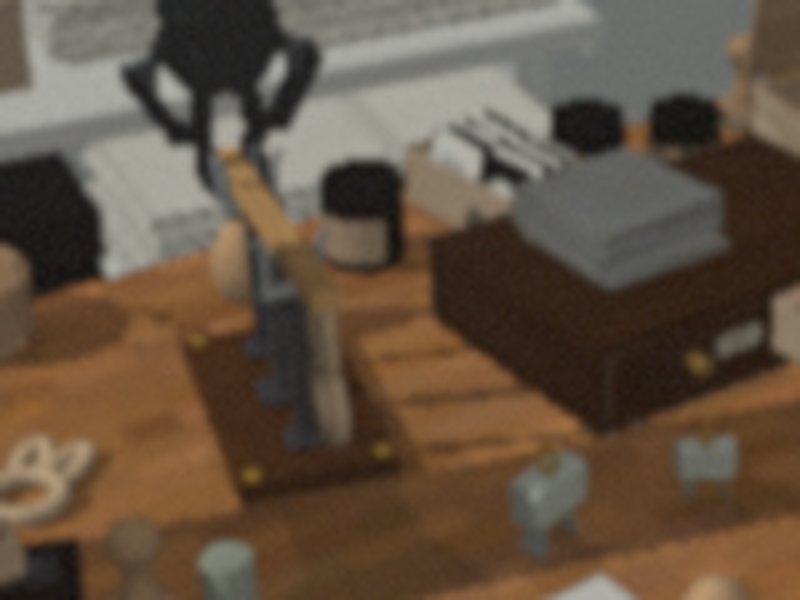

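Request:
send_rows([
  [[-0.0006,0,0.004],[0,0,0],0.016],
  [[-0.0006,0,0.004],[0,0,0],0.016],
  [[-0.0006,0,0.004],[0,0,0],0.016],
  [[-0.0006,0,0.004],[0,0,0],0.016],
  [[-0.0004,0,0.003],[0,0,0],0.016],
  [[-0.003,0,0],[0,0.028,0],0.016],
  [[-0.003,0,0],[0,0.028,0],0.016],
  [[-0.003,0,0],[0,0.028,0],0.016],
  [[0,0,0],[0,0,0],0.016],
])

```text
time_s: 5.52
position: [474.8, 233.1, 130.4]
tool_rot: [3.127, 1.485, 1.426]
force: [-0.9, 0.8, -1.4]
grip_width: 0.207
```

```bash
python3 -c "
from h import *
s=robot.state();print(s['position'],R.from_euler('xyz',s['tool_rot']).as_matrix().round(3),s['force'],s['torque'],s['grip_width']*85.4)
snap('scene','s4',crop=(140,130,300,250),s=5)
"
```

```text
[474.77439466 233.12988062 130.41973496] [[ 0.012  0.992 -0.129]
 [ 0.084 -0.13  -0.988]
 [-0.996  0.001 -0.085]] [-0.90391145  0.81689805 -1.35813828] [ 0.02169612 -0.02774819 -0.01403604] 17.640638883677113
```

View pics/s4.png

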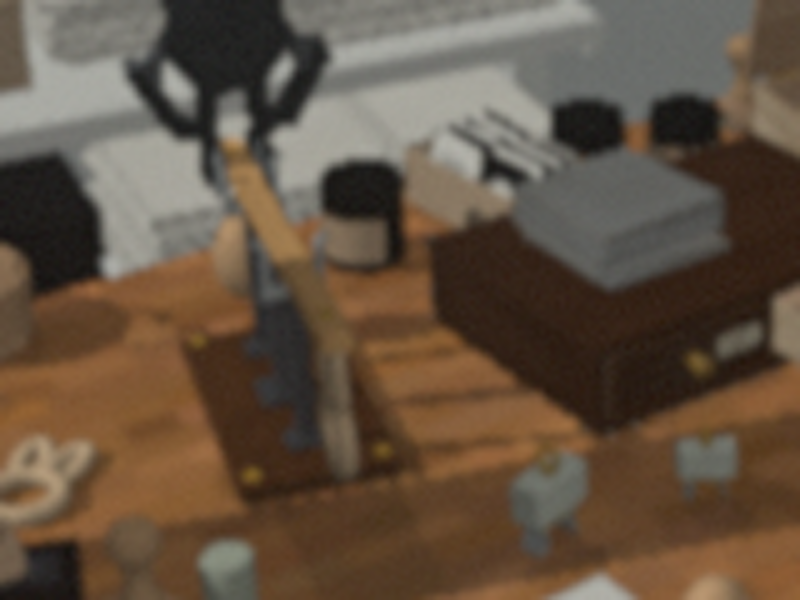

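Request:
send_rows([
  [[-0.003,0,0],[0,0.028,0],0.016],
  [[-0.0025,0,0],[0,0.027,0],0.016],
  [[0,0,0],[0,0,0],0.016],
  [[0,0,0],[0,0,0],0.016],
])

```text
time_s: 6.08
position: [474.8, 233.0, 135.6]
tool_rot: [3.134, 1.431, 1.434]
force: [0.6, -0.4, -0.5]
grip_width: 0.207
```

```bash
python3 -c "
from h import *
s=robot.state();print(s['position'],R.from_euler('xyz',s['tool_rot']).as_matrix().round(3),s['force'],s['torque'],s['grip_width']*85.4)
snap('scene','s5',crop=(140,130,300,250),s=5)
snap('wrist','w5',s=1.5)
"
```

```text
[474.75243183 233.02723965 135.64927617] [[ 0.019  0.992 -0.128]
 [ 0.138 -0.129 -0.982]
 [-0.99   0.001 -0.139]] [ 0.61155132 -0.3750181  -0.48824674] [-0.11877263 -0.07402512 -0.03414983] 17.640195417391013
```

View pics/s5.png

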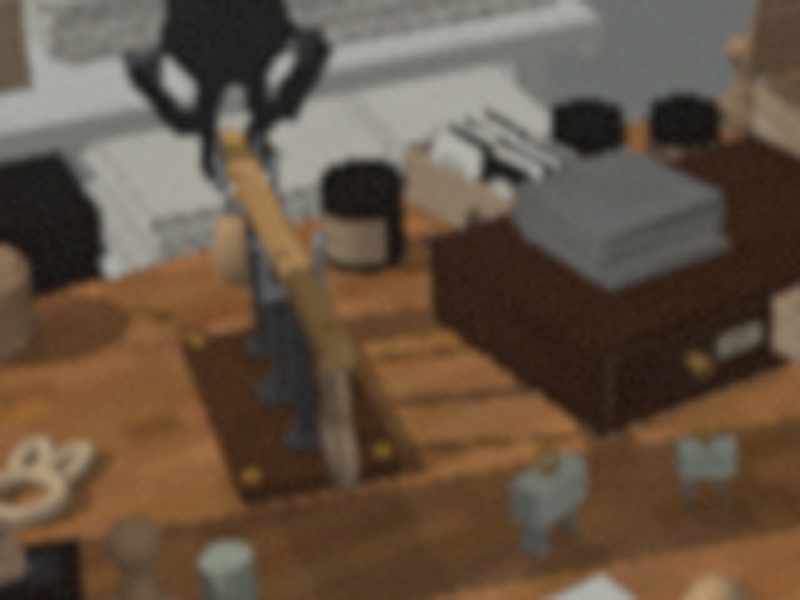

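View pics/w5.png

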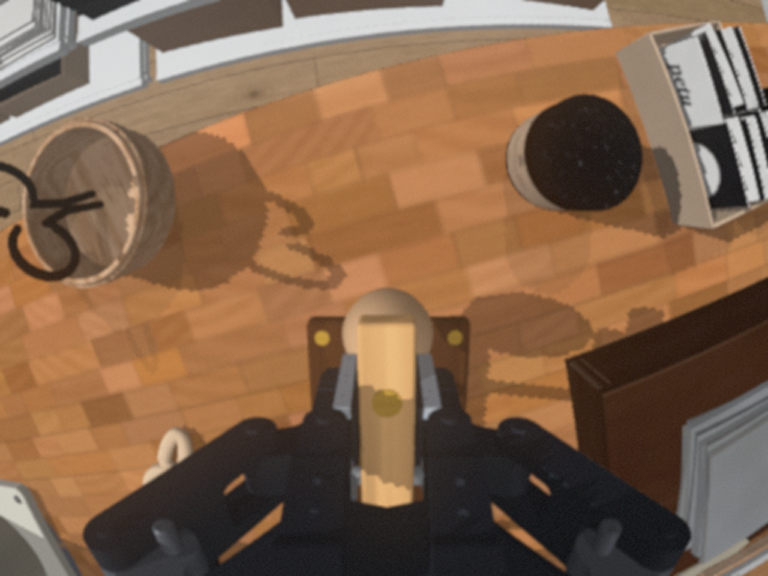

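Request:
send_rows([
  [[0,0,0],[0,0,0],0.032],
  [[0,0,0],[0,0,0],0.032],
  [[0,0,0],[0,0,0],0.032],
  [[0,0,0],[0,0,0],0.032],
  [[0,0,0],[0,0,0],0.032],
])

```text
time_s: 6.8
position: [474.8, 233.3, 135.7]
tool_rot: [3.134, 1.431, 1.434]
force: [-0.5, -0.5, 0.1]
grip_width: 0.374
```

```bash
python3 -c "
from h import *
s=robot.state();print(s['position'],s['force'],s['torque'],s['grip_width']*85.4)
snap('scene','s6',crop=(140,130,300,250),s=5)
snap('wrist','w6',s=1.5)
"
```

```text
[474.76356781 233.25208179 135.68272936] [-0.5419102  -0.48386179  0.07868219] [-0.11174231 -0.0089433  -0.02767213] 31.96768932528261
```

View pics/s6.png

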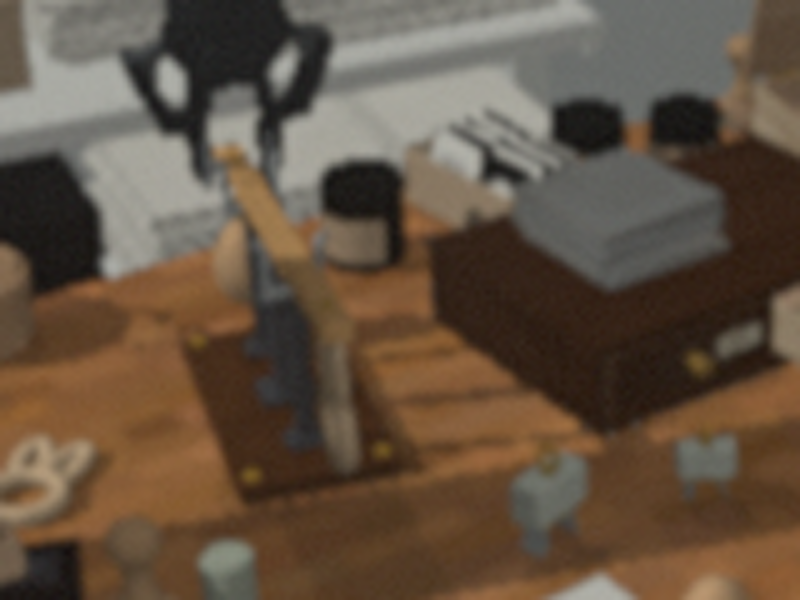

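View pics/w6.png

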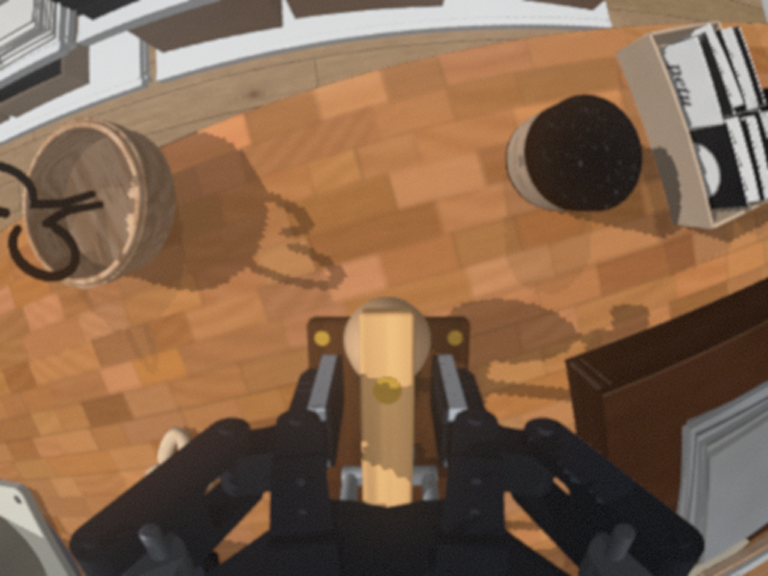

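Request:
send_rows([
  [[0,0,0],[0,0,0],0.032],
  [[0,0,0],[0,0,0],0.032],
  [[0,0,0],[0,0,0],0.032],
  [[0,0,0],[0,0,0],0.032],
  [[0,0,0],[0,0,0],0.032],
])

```text
time_s: 7.52
position: [474.7, 233.2, 135.6]
tool_rot: [3.134, 1.431, 1.435]
force: [0.1, 1.4, 0.2]
grip_width: 0.379
```

```bash
python3 -c "
from h import *
snap('scene','s7',crop=(140,130,300,250),s=5)
snap('wrist','w7',s=1.5)
a=cv2.imread('pics/s6.png');b=cv2.imread('pics/s7.png')
cv2.imwrite('pics/c67.png',np.hstack([a[100:500,150:450],b[100:500,150:450]]))
"
```

```text
(no output)
```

View pics/c67.png

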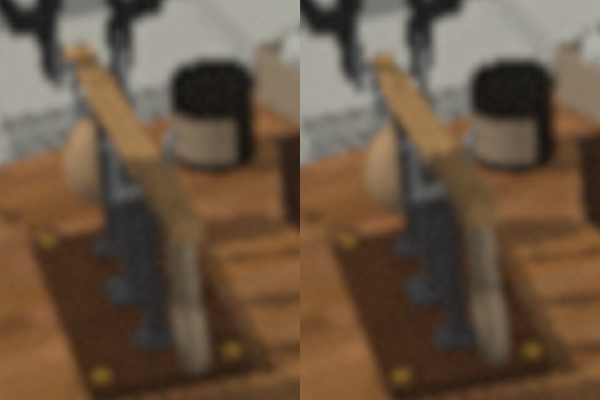

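View pics/w7.png

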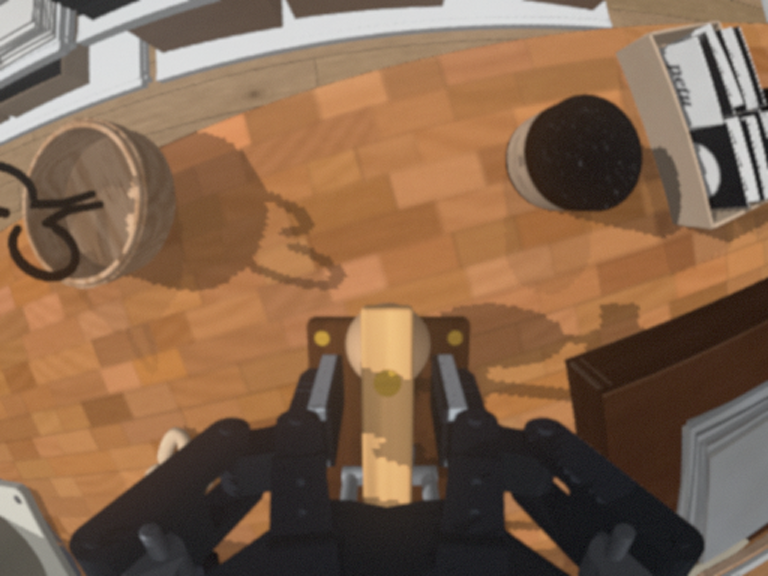

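Request:
send_rows([
  [[0,0,0],[0,0,0],0.032],
  [[0,0,0],[0,0,0],0.032],
  [[0,0,0],[0,0,0],0.032],
])

```text
time_s: 8.0
position: [474.7, 233.2, 135.6]
tool_rot: [3.135, 1.431, 1.435]
force: [0.2, 0.3, 0.7]
grip_width: 0.376
```

```bash
python3 -c "
from h import *
snap('scene','s8',crop=(140,130,300,250),s=5)
a=cv2.imread('pics/s7.png');b=cv2.imread('pics/s8.png')
cv2.imwrite('pics/c78.png',np.hstack([a[100:500,150:450],b[100:500,150:450]]))
# tilt: ring-bottom & far end predicted for level vs tilts
e=np.array([462.5,130.5,130.]);ux=np.array([.992,-.128,0]);uy=np.array([.128,.992,0]);uz=np.array([0,0,1.])
for off in (21.5,):
  for t in (0,.07,.14):
    yy=uy*np.cos(t)-uz*np.sin(t); zz=uy*np.sin(t)+uz*np.cos(t)
    for l,h in ((-156,12),(156,12),(-130,-60)):
      u,v=proj('s8',e+yy*(l-off)+zz*h); print(t,l,round((u-140)*5),round((v-130)*5))
"
```

```text
0 -156 335 348
0 156 222 128
0 -130 332 439
0.07 -156 333 327
0.07 156 223 140
0.07 -130 332 426
0.14 -156 330 305
0.14 156 224 154
0.14 -130 332 411
```

View pics/c78.png

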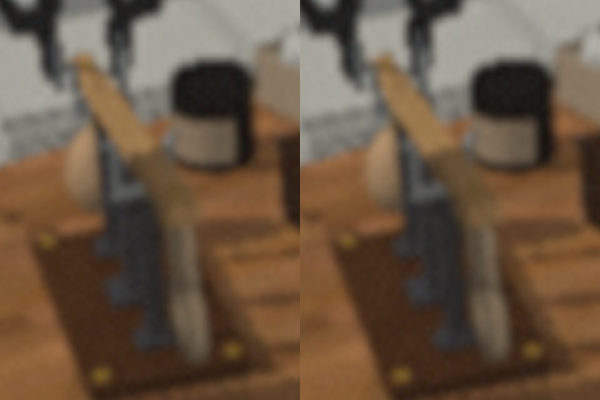

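Request:
send_rows([
  [[0.0074,0,0.001],[0,-0.07,0],0.032],
  [[0.0075,0,0.0005],[0,-0.07,0],0.032],
  [[0,0,0],[0,0,0],0.025],
  [[0,0,0],[0,0,0],0.016],
  [[0,0,0],[0,0,0],0.016],
  [[0,0,0],[0,0,0],0.016],
])

```text
time_s: 8.8
position: [474.8, 233.0, 120.9]
tool_rot: [2.023, 1.569, 0.322]
force: [-0.2, 0.8, -0.6]
grip_width: 0.211
```

```bash
python3 -c "
from h import *
s=robot.state();print(s['position'],R.from_euler('xyz',s['tool_rot']).as_matrix().round(3),s['force'],s['torque'],s['grip_width']*85.4)
snap('wrist','w9',s=1.5)
"
```

```text
[474.82047865 232.98588794 120.90100889] [[ 0.001  0.992 -0.129]
 [ 0.    -0.129 -0.992]
 [-1.     0.001 -0.001]] [-0.20382752  0.8342829  -0.60774605] [ 0.17135416 -0.03926226 -0.04397585] 18.00065333276142
```

View pics/w9.png

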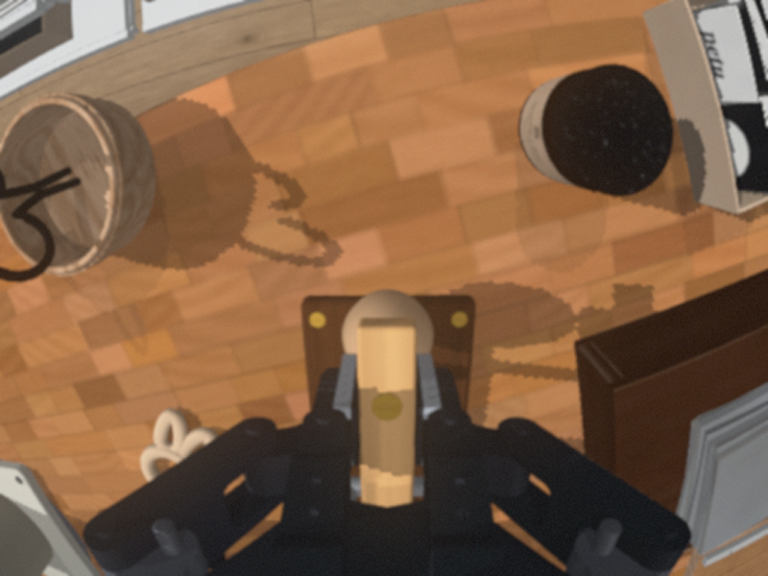

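Request:
send_rows([
  [[-0.0005,0,0.0035],[0,0,0],0.016],
  [[-0.0004,0,0.003],[0,0,0],0.016],
  [[-0.0035,0,0],[0,0.035,0],0.016],
  [[-0.0035,0,0],[0,0.035,0],0.016],
  [[-0.0035,0,0],[0,0.035,0],0.016],
  [[-0.0035,0,0],[0,0.035,0],0.016],
  [[0,0,0],[0,0,0],0.016],
  [[0,0,0],[0,0,0],0.016],
])

```text
time_s: 9.85
position: [473.8, 226.0, 135.5]
tool_rot: [3.135, 1.431, 1.435]
force: [0.2, 0.1, -2.6]
grip_width: 0.207
```

```bash
python3 -c "
from h import *
s=robot.state();print(s['position'],s['tool_rot'],s['force'],s['torque'],s['grip_width']*85.4)
snap('scene','sA0',crop=(140,130,300,250),s=5)
"
```

```text
[473.79170112 225.95028947 135.46979045] [3.13534477 1.43091244 1.43533266] [ 0.23333825  0.08507074 -2.58291957] [-0.02672939  0.03525663  0.02407079] 17.70841661261608
```

Request:
send_rows([
  [[0,0,0],[0,0,0],0.032],
  [[0,0,0],[0,0,0],0.032],
  [[0,0,0],[0,0,0],0.032],
])

```text
time_s: 10.28
position: [473.9, 226.3, 135.6]
tool_rot: [3.133, 1.431, 1.433]
force: [0.3, 0.4, 0.6]
grip_width: 0.37
```

```bash
python3 -c "
from h import *
print(robot.state()['time_s'],robot.state()['grip_width'])
snap('scene','sA1',crop=(140,130,300,250),s=5)
"
```

```text
10.275 0.3696047098030848
```

Request:
send_rows([
  [[0,0,0],[0,0,0],0.032],
  [[0,0,0],[0,0,0],0.032],
])

```text
time_s: 10.58
position: [473.8, 226.1, 135.5]
tool_rot: [3.135, 1.431, 1.435]
force: [-0.7, -0.2, 0.2]
grip_width: 0.374
```

```bash
python3 -c "
from h import *
print(robot.state()['time_s'],robot.state()['grip_width'])
snap('scene','sA2',crop=(140,130,300,250),s=5)
cv2.imwrite('pics/cA.png',np.hstack([cv2.imread('pics/sA%d.png'%i)[100:500,180:400] for i in range(3)]))
"
```

```text
10.575 0.37402831533093195
```

View pics/cA.png

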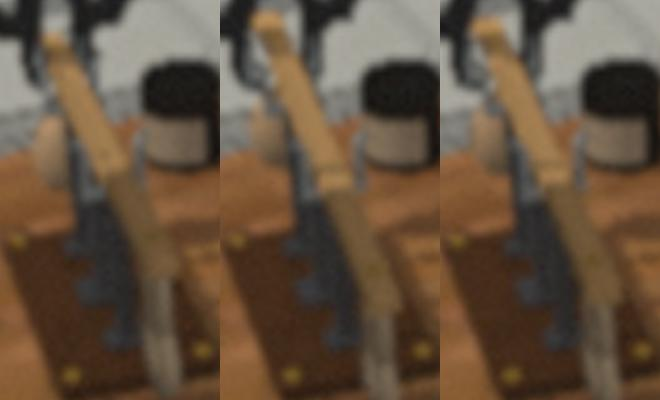

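Request:
send_rows([
  [[0,0,0],[0,0,0],0.032],
  [[0,0,0],[0,0,0],0.032],
])

```text
time_s: 10.88
position: [473.8, 226.1, 135.5]
tool_rot: [3.135, 1.431, 1.435]
force: [0.6, 0.8, -0.4]
grip_width: 0.373
```

```bash
python3 -c "
from h import *
snap('scene','sA3',crop=(140,130,300,250),s=5)
"
```

Request:
send_rows([
  [[0,0,0],[0,0,0],0.032],
  [[0,0,0],[0,0,0],0.032],
  [[0,0,0],[0,0,0],0.032],
])

```text
time_s: 11.3
position: [473.8, 226.1, 135.5]
tool_rot: [3.134, 1.431, 1.435]
force: [0.0, -0.4, 0.1]
grip_width: 0.373
```

```bash
python3 -c "
from h import *
snap('scene','sA4',crop=(140,130,300,250),s=5)
snap('wrist','wA4',s=1.5)
cv2.imwrite('pics/cA.png',np.hstack([cv2.imread('pics/sA%d.png'%i)[100:500,180:400] for i in (2,3,4)]))
e=np.array([462.5,130.5,130.]);ux=np.array([.992,-.128,0]);uy=np.array([.128,.992,0]);uz=np.array([0,0,1.])
for off in (28,):
  for t in (0,-.07,-.14):
    yy=uy*np.cos(t)-uz*np.sin(t); zz=uy*np.sin(t)+uz*np.cos(t)
    for l,h in ((-156,12),(156,12),(-156,0)):
      u,v=proj('s8',e+yy*(l-off)+zz*h); print(t,l,round((u-140)*5),round((v-130)*5))
"
```

```text
0 -156 338 354
0 156 224 131
0 -156 339 373
-0.07 -156 339 375
-0.07 156 223 119
-0.07 -156 340 394
-0.14 -156 341 395
-0.14 156 222 108
-0.14 -156 341 413
```

View pics/cA.png

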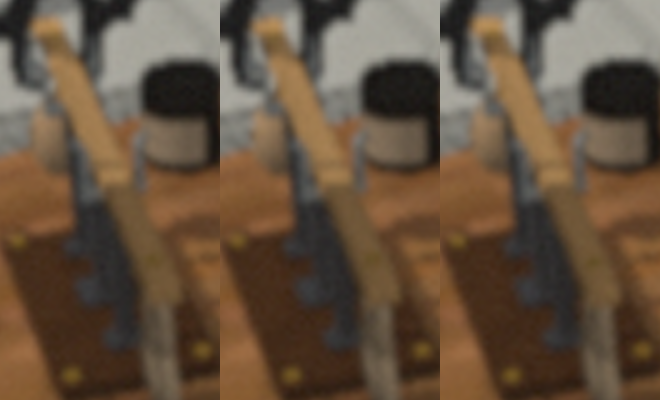

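View pics/wA4.png

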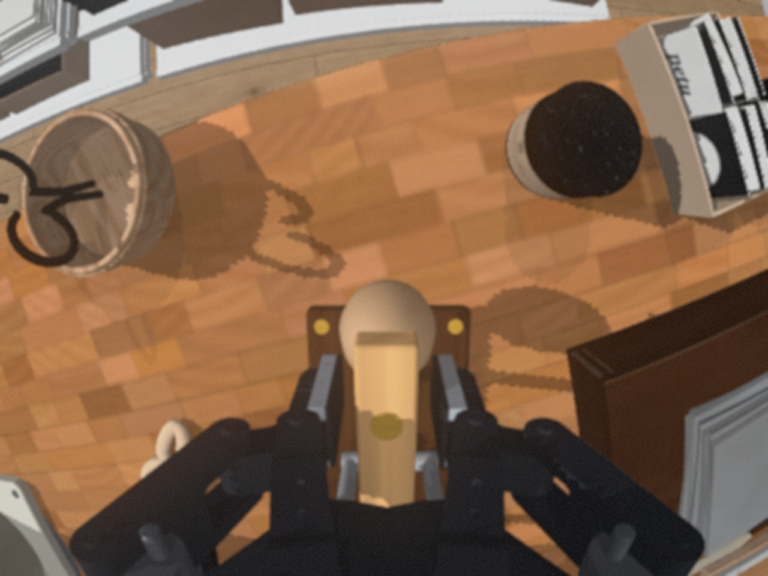

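Request:
send_rows([
  [[-0.0071,0,-0.001],[0,0.07,0],0.032],
  [[-0.0071,0,-0.0015],[0,0.07,0],0.032],
  [[0,0,0],[0,0,0],0.025],
  [[0,0,0],[0,0,0],0.016],
  [[0,0,0],[0,0,0],0.016],
  [[0,0,0],[0,0,0],0.016],
])

```text
time_s: 12.15
position: [473.8, 226.3, 149.8]
tool_rot: [3.138, 1.292, 1.439]
force: [-0.6, -1.8, 0.9]
grip_width: 0.208
```

```bash
python3 -c "
from h import *
s=robot.state();print(s['position'],R.from_euler('xyz',s['tool_rot']).as_matrix().round(3),s['force'],s['torque'],s['grip_width']*85.4)
snap('scene','sB',crop=(140,130,300,250),s=5)
"
```

```text
[473.75835039 226.25360879 149.76763736] [[ 0.036  0.992 -0.123]
 [ 0.273 -0.128 -0.953]
 [-0.961  0.001 -0.276]] [-0.61878661 -1.77724061  0.94079942] [-0.55710683  0.0777385  -0.05403009] 17.76158142358711
```

View pics/sB.png

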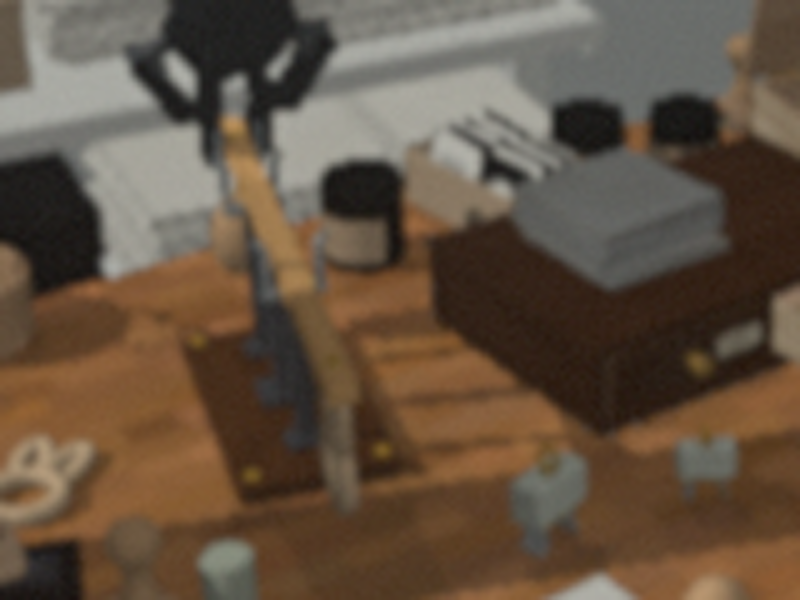

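Request:
send_rows([
  [[0.0038,0,-0.0003],[0,-0.035,0],0.016],
  [[0.0038,0,-0.0004],[0,-0.035,0],0.016],
  [[0.0038,0,-0.0005],[0,-0.035,0],0.016],
  [[0.0038,0,-0.0006],[0,-0.035,0],0.016],
  [[0,0,0],[0,0,0],0.016],
  [[0,0,0],[0,0,0],0.016],
])

```text
time_s: 12.95
position: [474.7, 232.1, 135.8]
tool_rot: [3.133, 1.429, 1.434]
force: [1.0, 1.5, 2.8]
grip_width: 0.203
```

```bash
python3 -c "
from h import *
s=robot.state();print(s['position'],R.from_euler('xyz',s['tool_rot']).as_matrix().round(3),s['force'],s['torque'],s['grip_width']*85.4)
snap('scene','sC0',crop=(140,130,300,250),s=5)
"
```

```text
[474.6644721  232.13599111 135.79325106] [[ 0.019  0.992 -0.126]
 [ 0.14  -0.128 -0.982]
 [-0.99   0.001 -0.141]] [1.00481985 1.49454534 2.81016299] [0.0653892  0.01817649 0.04290147] 17.361838032002517
```

Request:
send_rows([
  [[-0.0002,0,0.0007],[0,0,0],0.016],
  [[0,0,0],[0,0,0],0.016],
  [[0,0,0],[0,0,0],0.032],
  [[0,0,0],[0,0,0],0.032],
  [[0,0,0],[0,0,0],0.032],
  [[0,0,0],[0,0,0],0.032],
])

```text
time_s: 13.75
position: [474.3, 230.4, 135.5]
tool_rot: [3.136, 1.431, 1.436]
force: [0.4, 0.8, 0.3]
grip_width: 0.374
```

```bash
python3 -c "
from h import *
s=robot.state();print(s['time_s'],s['position'],s['force'])
snap('scene','sC1',crop=(140,130,300,250),s=5)
"
```

```text
13.75 [474.30021018 230.39991232 135.51055332] [0.39659868 0.75298415 0.33073487]
```

Request:
send_rows([
  [[0,0,0],[0,0,0],0.032],
  [[0,0,0],[0,0,0],0.032],
  [[0,0,0],[0,0,0],0.032],
])

```text
time_s: 14.18
position: [474.4, 230.5, 135.6]
tool_rot: [3.135, 1.431, 1.435]
force: [-0.8, 0.5, 0.5]
grip_width: 0.374
```

```bash
python3 -c "
from h import *
snap('scene','sC2',crop=(140,130,300,250),s=5)
cv2.imwrite('pics/cC.png',np.hstack([cv2.imread('pics/sC%d.png'%i)[100:500,180:400] for i in range(3)]))
"
```

```text
(no output)
```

View pics/cC.png

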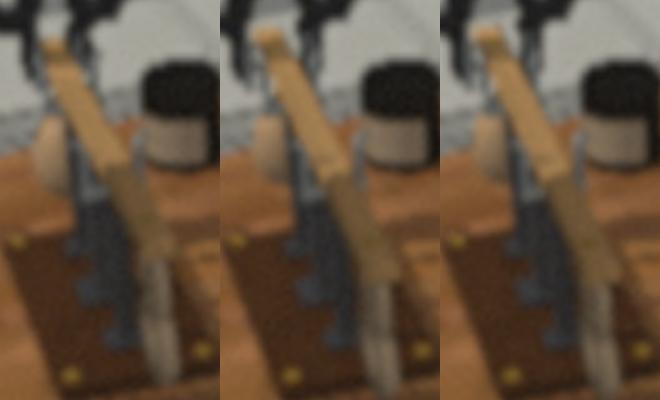

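Request:
send_rows([
  [[0,0,0],[0,0,0],0.032],
  [[0,0,0],[0,0,0],0.032],
  [[0,0,0],[0,0,0],0.032],
])

```text
time_s: 14.6
position: [474.4, 230.5, 135.7]
tool_rot: [3.135, 1.431, 1.435]
force: [-0.2, 0.0, -0.3]
grip_width: 0.378
```

```bash
python3 -c "
from h import *
snap('scene','sC3',crop=(140,130,300,250),s=5)
"
```

Request:
send_rows([
  [[0,0,0],[0,0,0],0.032],
  [[0,0,0],[0,0,0],0.032],
  [[0,0,0],[0,0,0],0.032],
])

```text
time_s: 15.02
position: [474.4, 230.5, 135.6]
tool_rot: [3.135, 1.431, 1.435]
force: [-0.1, 0.7, -0.8]
grip_width: 0.378
```

```bash
python3 -c "
from h import *
snap('scene','sC4',crop=(140,130,300,250),s=5)
snap('wrist','wC4',s=1.5)
cv2.imwrite('pics/cC.png',np.hstack([cv2.imread('pics/sC%d.png'%i)[100:500,180:400] for i in (2,3,4)]))
"
```

```text
(no output)
```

View pics/cC.png

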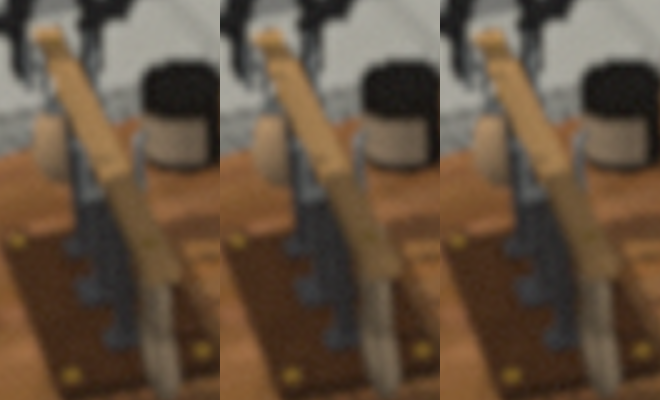

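View pics/wC4.png

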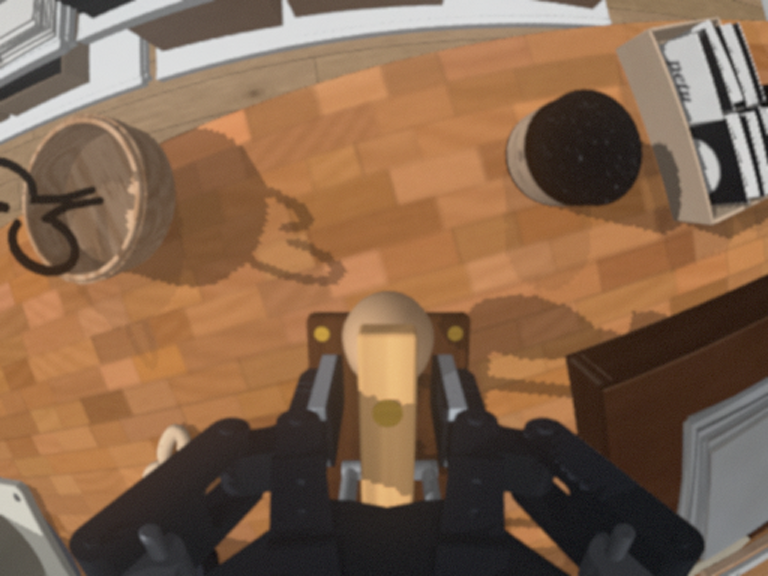

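```bash
python3 -c "
from h import *
crop('sC4',(175,145,220,205),12,'z')
crop('s5',(175,145,220,205),12,'z2')
"
```

```text
(no output)
```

View pics/z.png

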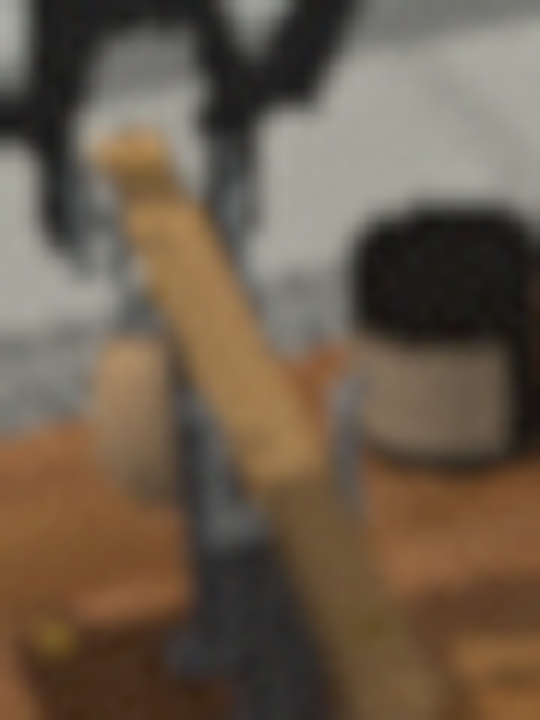

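View pics/z2.png

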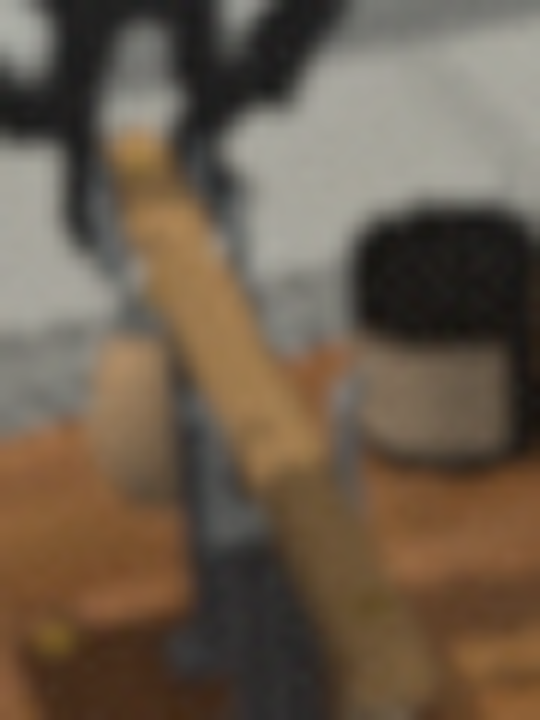

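```bash
python3 -c "
from h import *
L=[]
for f in ('s8','s5','sC4','sA4'):
    im=np.load('pics/%s.npz'%f)['color'][:,:,::-1][185:237,190:218]
    L.append(cv2.resize(im,None,fx=7,fy=11,interpolation=cv2.INTER_CUBIC))
cv2.imwrite('pics/cmp.png',np.hstack(L))
"
```

```text
(no output)
```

View pics/cmp.png

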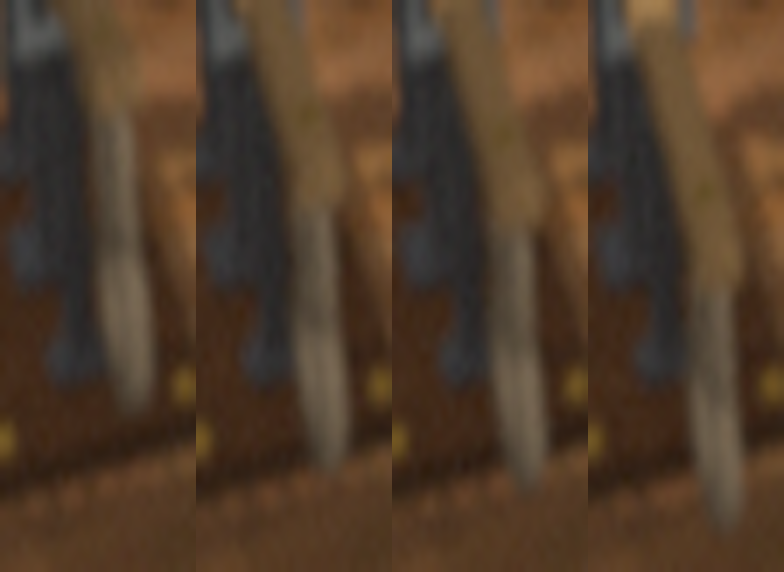

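Request:
send_rows([
  [[-0.002,0,0],[0,0,0],0.025],
  [[0,0,0],[0,0,0],0.016],
  [[0,0,0],[0,0,0],0.016],
  [[0,0,0],[0,0,0],0.016],
])

```text
time_s: 15.62
position: [474.5, 230.3, 137.8]
tool_rot: [3.131, 1.431, 1.432]
force: [0.5, -0.1, 0.5]
grip_width: 0.204
```

```bash
python3 -c "
from h import *
s=robot.state();print(s['position'],s['force'],s['torque'],s['grip_width']*85.4)
snap('scene','sD0',crop=(140,130,300,250),s=5)
"
```

```text
[474.51890502 230.31004525 137.77468983] [ 0.45489809 -0.07067301  0.54538231] [-0.12917721 -0.02218419 -0.00138178] 17.432659229746765
```

Request:
send_rows([
  [[0.001,0,-0.0008],[0,0,0],0.016],
  [[0,0,0],[0,0,0],0.016],
  [[0,0,0],[0,0,0],0.016],
])

```text
time_s: 16.05
position: [474.5, 231.0, 136.8]
tool_rot: [3.133, 1.431, 1.434]
force: [-0.9, -1.3, 2.4]
grip_width: 0.203
```

```bash
python3 -c "
from h import *
s=robot.state();print(s['position'],s['force'],s['torque'],s['grip_width']*85.4)
"
```

```text
[474.49746519 230.98240065 136.77041449] [-0.92073494 -1.2926509   2.37352759] [-0.56027537  0.02955556  0.00446226] 17.324371390924163
```

Moved 0.7 mm. Release and retreat upward after settling.

Request:
send_rows([
  [[0,0,0],[0,0,0],0.032],
  [[0,0,0],[0,0,0],0.036],
  [[0,0,0],[0,0,0],0.036],
  [[0,0,0],[0,0,0],0.036],
  [[0,0,0],[0,0,0],0.036],
  [[0,0,0],[0,0,0],0.036],
  [[0,0,0],[0,0,0],0.036],
])

```text
time_s: 16.92
position: [474.5, 231.2, 136.8]
tool_rot: [3.134, 1.431, 1.434]
force: [0.1, 0.6, 0.0]
grip_width: 0.419
```

```bash
python3 -c "
from h import *
snap('scene','sE0')
"
```

Request:
send_rows([
  [[0,0,0],[0,0,0],0.036],
  [[0,0,0],[0,0,0],0.036],
  [[0,0,0],[0,0,0],0.036],
  [[0,0,0],[0,0,0],0.036],
])

```text
time_s: 17.48
position: [474.5, 231.2, 136.7]
tool_rot: [3.134, 1.431, 1.435]
force: [2.2, -0.7, -0.4]
grip_width: 0.42
```

```bash
python3 -c "
from h import *
snap('scene','sE1');snap('wrist','wE1',s=1.5)
L=[]
for f in ('s5','sC4','sE0','sE1'):
    im=np.load('pics/%s.npz'%f)['color'][:,:,::-1][185:237,190:218]
    L.append(cv2.resize(im,None,fx=7,fy=11,interpolation=cv2.INTER_CUBIC))
cv2.imwrite('pics/cmp2.png',np.hstack(L))
"
```

```text
(no output)
```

View pics/cmp2.png

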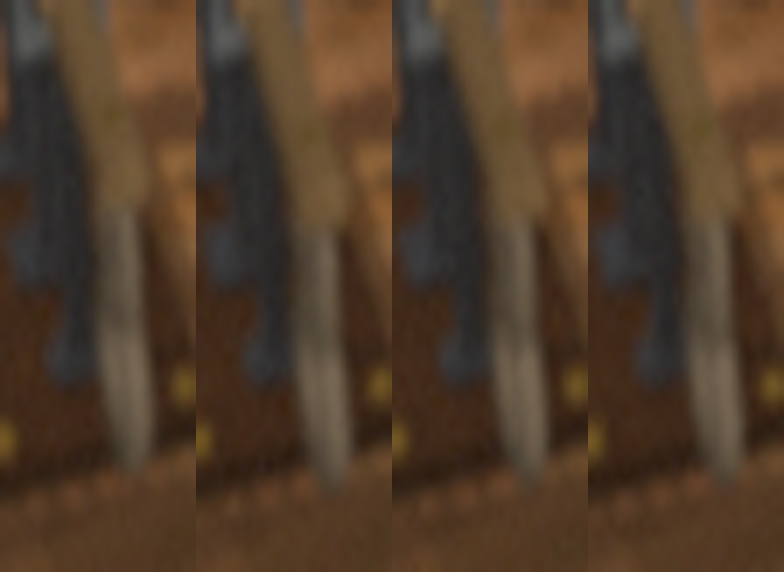

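View pics/wE1.png

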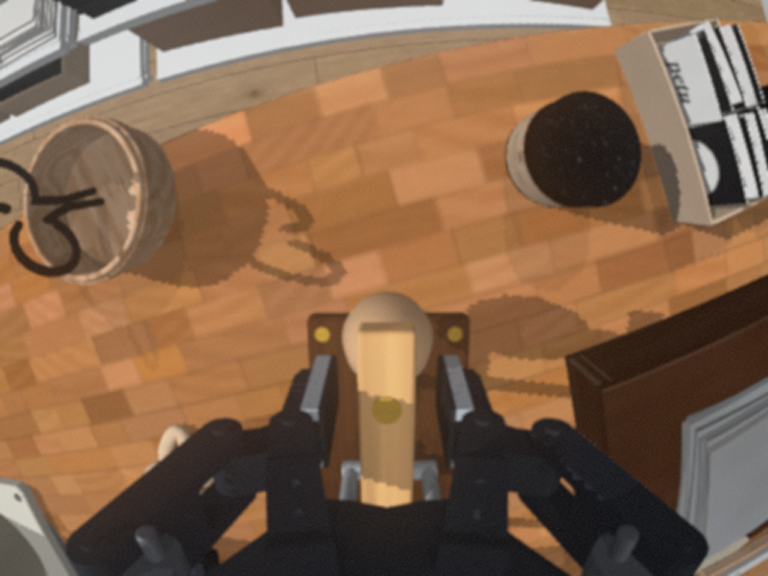

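```bash
python3 -c "
from h import *
crop('top0',(245,155,275,185),20,'clipt')
print(atz('top0',155+602/6,155+76/6,36),atz('top0',155+607/6,155+142/6,36))
s=robot.state();s=dict(s)
s['position']=s['position']+np.array([0,0,110]);s['tool_rot']=Rdown(YAW).as_euler('xyz')
for yaw in (-0.41,):
  pr(rows([650,-75,215],Rdown(yaw),8,s),0.06)
"
```

```text
[664.93532689 -80.36130011  36.        ] [628.56533276 -67.95145949  36.        ]
[[[0.004, 0.0266, 0.0352], [0.0352, -0.0, -0.0], 0.06], [[0.004, 0.0279, 0.0342], [0.0352, -0.0, -0.0], 0.06], [[0.004, 0.0291, 0.0332], [0.0352, -0.0, -0.0], 0.06], [[0.004, 0.0302, 0.0322], [0.0352, -0.0, -0.0], 0.06], [[0.004, 0.0313, 0.0311], [0.0352, -0.0, -0.0], 0.06], [[0.004, 0.0324, 0.0299], [0.0352, -0.0, -0.0], 0.06], [[0.004, 0.0334, 0.0288], [0.0352, -0.0, -0.0], 0.06], [[0.004, 0.0344, 0.0276], [0.0352, -0.0, -0.0], 0.06]]<sys>:0: UserWarning: Gimbal lock detected. Setting third angle to zero since it is not possible to uniquely determine all angles.
```

View pics/clipt.png

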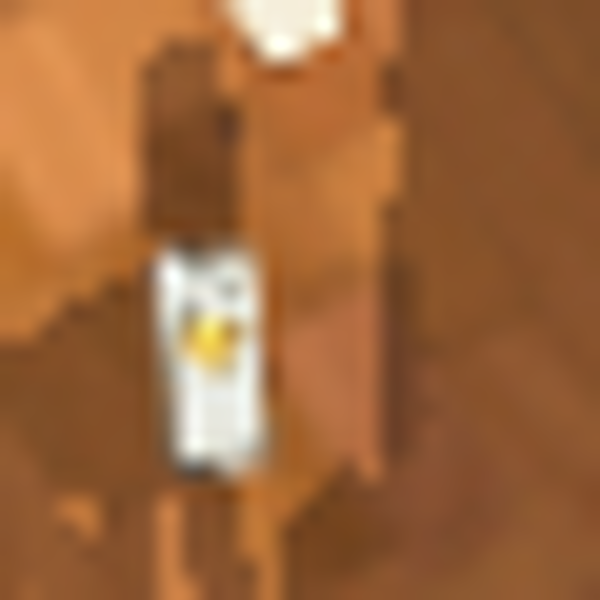

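Request:
send_rows([
  [[-0.015,0,-0.0021],[0,0,0],0.036],
  [[-0.0446,0,-0.0063],[0,0,0],0.04],
  [[-0.0495,0,-0.007],[0,-0.14,0],0.05],
  [[0.004,0.0266,0.0352],[0.035,0,0],0.06],
  [[0.004,0.0279,0.0342],[0.035,0,0],0.06],
  [[0.004,0.0291,0.0332],[0.035,0,0],0.06],
  [[0.004,0.0302,0.0322],[0.035,0,0],0.06],
  [[0.004,0.0313,0.0311],[0.035,0,0],0.06],
  [[0.004,0.0324,0.0299],[0.035,0,0],0.06],
  [[0.004,0.0334,0.0288],[0.035,0,0],0.06],
  [[0.004,0.0344,0.0276],[0.035,0,0],0.06],
  [[0,0,0],[0,0,0],0.06],
  [[0,0,0],[0,0,0],0.06],
])

```text
time_s: 19.2
position: [649.7, -74.9, 215.7]
tool_rot: [2.306, 1.57, 0.326]
force: [-0.3, 0.7, -0.1]
grip_width: 0.704
```

```bash
python3 -c "
from h import *
s=robot.state();print(s['time_s'],s['position'],R.from_euler('xyz',s['tool_rot']).as_matrix().round(3))
snap('wrist','wF',s=1.5);snap('scene','sF',crop=(140,130,300,250),s=5);snap('top','tF')
L=[]
for f in ('s5','sC4','sE1','sF'):
    im=np.load('pics/%s.npz'%f)['color'][:,:,::-1][185:237,190:218]
    L.append(cv2.resize(im,None,fx=7,fy=11,interpolation=cv2.INTER_CUBIC))
cv2.imwrite('pics/cmp3.png',np.hstack(L))
"
```

```text
19.2 [649.65727526 -74.87951689 215.70108687] [[ 0.001  0.917 -0.398]
 [ 0.    -0.398 -0.917]
 [-1.     0.001 -0.001]]
```

View pics/wF.png

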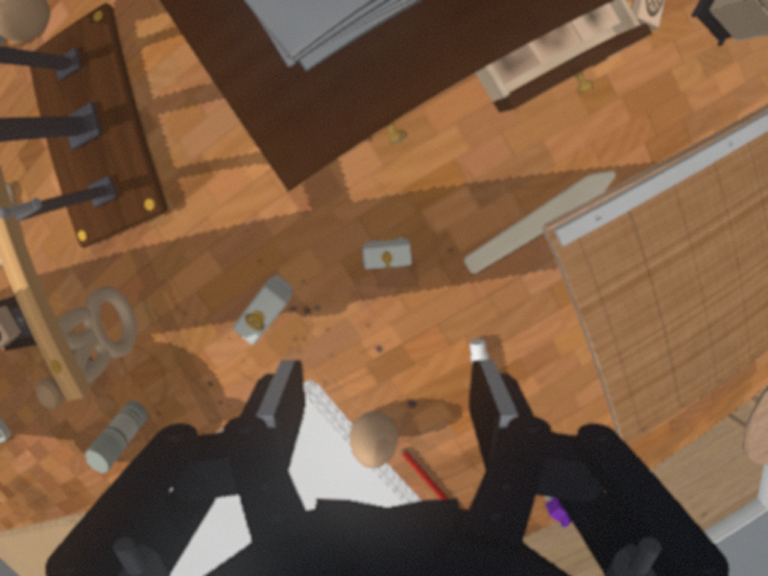

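View pics/sF.png

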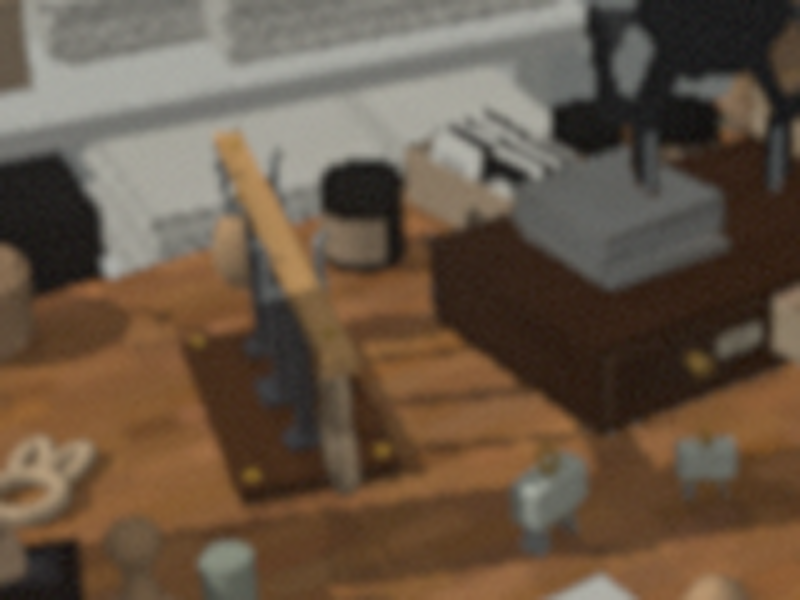

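View pics/cmp3.png

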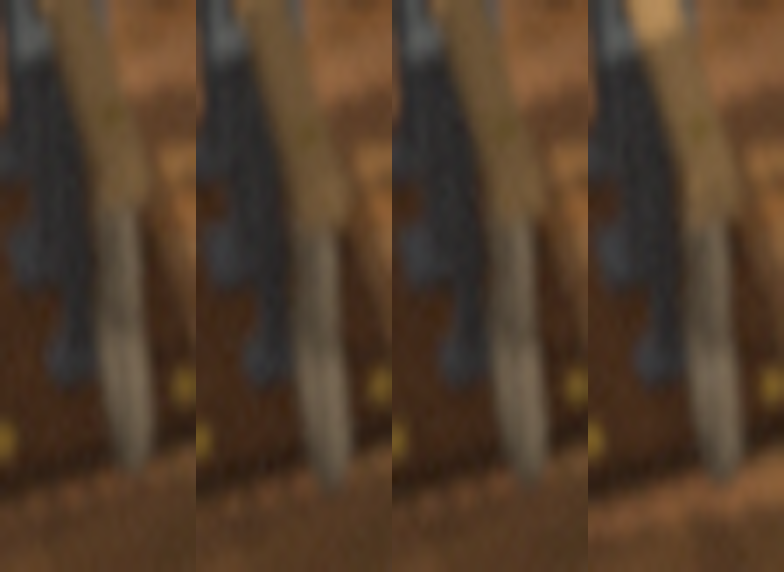

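```bash
python3 -c "
from h import *
crop('wF',(225,145,295,190),11,'clipw')
print(atz('wF',387/1.5,258/1.5,42,True))
"
```

```text
[651.18891699 -72.53078287  42.        ]
```

View pics/clipw.png

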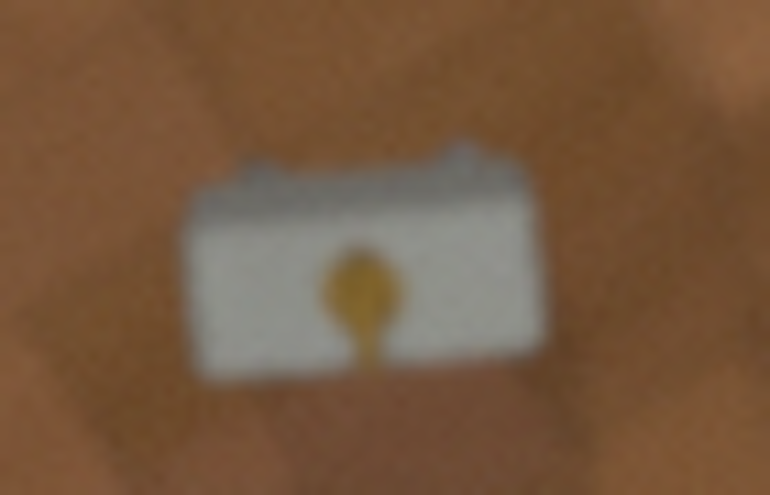

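```bash
python3 -c "
from h import *
P=np.array([atz('wF',225+a/11,145+b/11,36,True) for a,b in [(190,235),(530,195),(545,350),(200,380)]])
print(P.round(1),P.mean(0)); d=P[1]-P[0]+P[2]-P[3]; print(np.linalg.norm(d)/2,np.arctan2(d[1],d[0]));d=P[1]-P[2]+P[0]-P[3];print(np.linalg.norm(d)/2)
print(tri(('wF',225+362/11,145+290/11,True),('top0',245+212/20,155+340/20)))
yaw=np.arctan2(*(P[1]-P[0]+P[2]-P[3])[[1,0]])
pr(rows([P.mean(0)[0],P.mean(0)[1],70],Rdown(yaw),4),0.06)
"
```

```text
[[637.9 -61.8  36. ]
 [669.1 -71.1  36. ]
 [664.5 -85.8  36. ]
 [632.9 -75.3  36. ]] [651.09953178 -73.49876576  36.        ]
32.95511504603481 -0.3049273347818444
14.898093064922763
(array([650.82256431, -74.64996082,  34.03972762]), [np.float64(0.8823735908395315), np.float64(0.8823735908395223)])
[[[0.0365, 0.0003, -0.0002], [-0.0256, -0.0001, -0.0004], 0.06], [[0.0365, 0.0003, -0.0002], [-0.0256, -0.0001, -0.0004], 0.06], [[0.0365, 0.0003, -0.0002], [-0.0256, -0.0001, -0.0004], 0.06], [[0.0365, 0.0003, -0.0002], [-0.0256, -0.0001, -0.0004], 0.06]]
```

Request:
send_rows([
  [[0.055,0.0014,0],[-0.05,0,0],0.06],
  [[0.055,0,-0.0013],[-0.05,0,0],0.06],
  [[0.04,0,0],[0,0,0],0.06],
  [[0.025,0,0],[0,0,0],0.05],
  [[0.012,0,0],[0,0,0],0.05],
  [[0,0,0],[0,0,0],0.05],
  [[0,0,0],[0,0,0],0.05],
])

```text
time_s: 20.23
position: [653.0, -74.3, 30.0]
tool_rot: [1.763, 1.567, -0.116]
force: [0.1, -0.1, 0.6]
grip_width: 0.585
```

```bash
python3 -c "
from h import *
s=robot.state();print(s['time_s'],s['position'],R.from_euler('xyz',s['tool_rot']).as_matrix().round(3),s['force'])
snap('wrist','wG',s=1.5)
"
```

```text
20.225 [652.95837743 -74.30170038  29.95330769] [[ 0.004  0.953 -0.304]
 [-0.    -0.304 -0.953]
 [-1.     0.004 -0.001]] [ 0.1346517  -0.06453179  0.58112402]
```

View pics/wG.png

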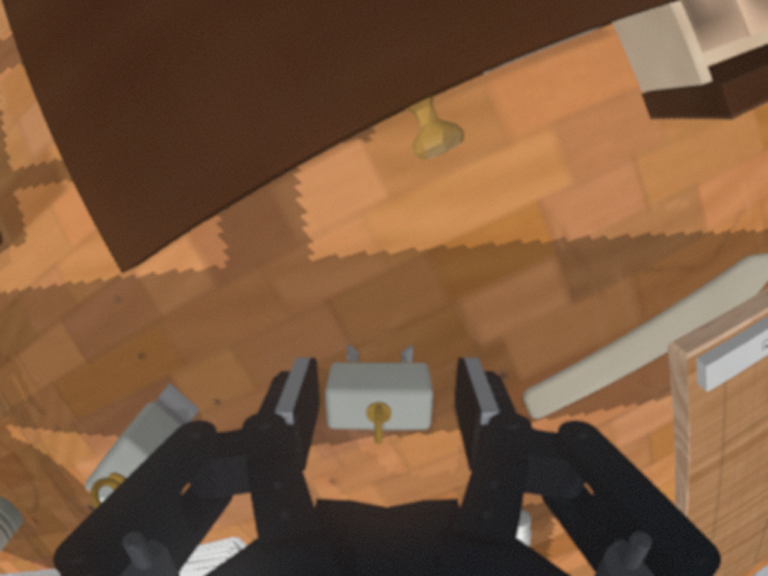

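Request:
send_rows([
  [[0.002,-0.0023,0],[0,0,0],0.045],
  [[0,0,0],[0,0,0],0.038],
  [[0,0,0],[0,0,0],0.032],
  [[0,0,0],[0,0,0],0.03],
  [[0,0,0],[0,0,0],0.03],
], grip_force=25)

```text
time_s: 20.9
position: [649.6, -73.8, 26.4]
tool_rot: [1.74, 1.57, -0.14]
force: [-0.7, 0.0, 3.0]
grip_width: 0.394
```

```bash
python3 -c "
from h import *
s=robot.state();print(s['time_s'],s['position'],R.from_euler('xyz',s['tool_rot']).as_matrix().round(3),s['force'],s['grip_width']*85.4)
snap('wrist','wH',s=1.5)
crop('wH',(195,215,325,315),6,'wHz')
"
```

```text
20.9 [649.56728238 -73.81111933  26.40128763] [[ 0.001  0.953 -0.304]
 [-0.    -0.304 -0.953]
 [-1.     0.001 -0.   ]] [-0.67023644  0.03073285  2.98635842] 33.63000238838498
```

View pics/wHz.png

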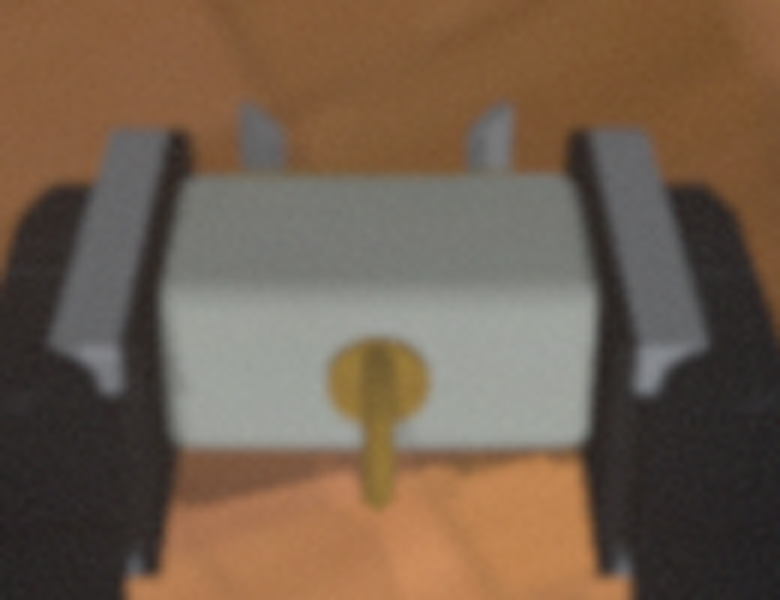

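```bash
python3 -c "
from h import *
s=dict(robot.state());s['position']=s['position']+np.array([0,0,190])
pr(rows([461.5,130.7,220],Rdown(YAW),7,s),0.03)
"
```

```text
[[[-0.0005, -0.0345, -0.0197], [-0.0259, -0.0, -0.0002], 0.03], [[-0.0005, -0.034, -0.0205], [-0.0259, -0.0, -0.0002], 0.03], [[-0.0005, -0.0334, -0.0214], [-0.0259, -0.0, -0.0002], 0.03], [[-0.0005, -0.0329, -0.0223], [-0.0259, -0.0, -0.0002], 0.03], [[-0.0005, -0.0323, -0.0231], [-0.0259, -0.0, -0.0002], 0.03], [[-0.0005, -0.0317, -0.0239], [-0.0259, -0.0, -0.0002], 0.03], [[-0.0005, -0.031, -0.0248], [-0.0259, -0.0, -0.0002], 0.03]]
```

Request:
send_rows([
  [[-0.02,0,0],[0,0,0],0.03],
  [[-0.055,0,0],[0,0,0],0.03],
  [[-0.06,0,0],[0,0,0],0.03],
  [[-0.055,0,0],[0,0,0],0.03],
  [[-0.0005,-0.0345,-0.0197],[-0.026,0,0],0.03],
  [[-0.0005,-0.034,-0.0205],[-0.026,0,0],0.03],
  [[-0.0005,-0.0334,-0.0214],[-0.026,0,0],0.03],
  [[-0.0005,-0.0329,-0.0223],[-0.026,0,0],0.03],
  [[-0.0005,-0.0323,-0.0231],[-0.026,0,0],0.03],
  [[-0.0005,-0.0317,-0.0239],[-0.026,0,0],0.03],
  [[-0.0005,-0.031,-0.0248],[-0.026,0,0],0.03],
  [[0,0,0],[0,0,0],0.03],
  [[0,0,0],[0,0,0],0.03],
])

```text
time_s: 22.58
position: [461.4, 130.7, 219.5]
tool_rot: [1.516, 1.569, -0.182]
force: [0.1, -0.6, -1.0]
grip_width: 0.394
```

```bash
python3 -c "
from h import *
s=robot.state();print(s['time_s'],s['position'],R.from_euler('xyz',s['tool_rot']).as_matrix().round(3),s['force'],s['grip_width']*85.4)
snap('wrist','wI',s=1.5)
snap('scene','sI',crop=(140,100,300,220),s=5)
"
```

```text
22.575 [461.41480008 130.70795564 219.48940379] [[ 0.002  0.992 -0.126]
 [-0.    -0.126 -0.992]
 [-1.     0.002  0.   ]] [ 0.08907633 -0.63884777 -1.03456235] 33.60805071933388
```

View pics/wI.png

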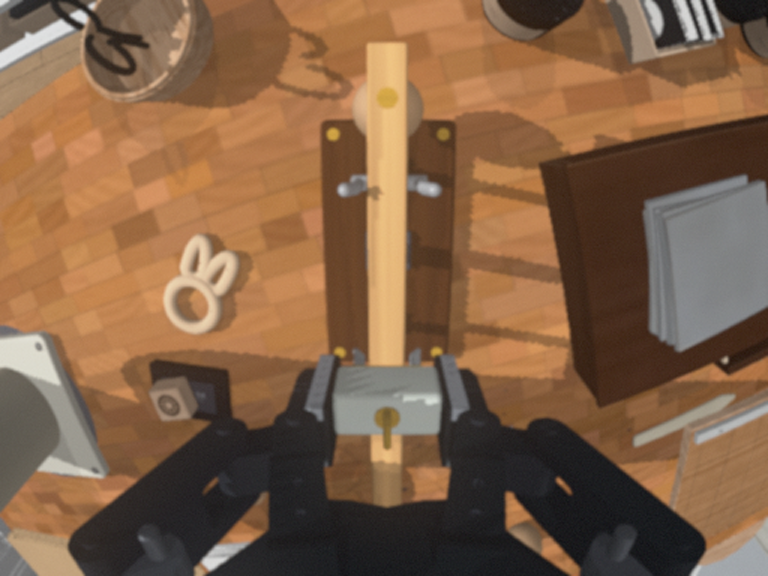

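View pics/sI.png

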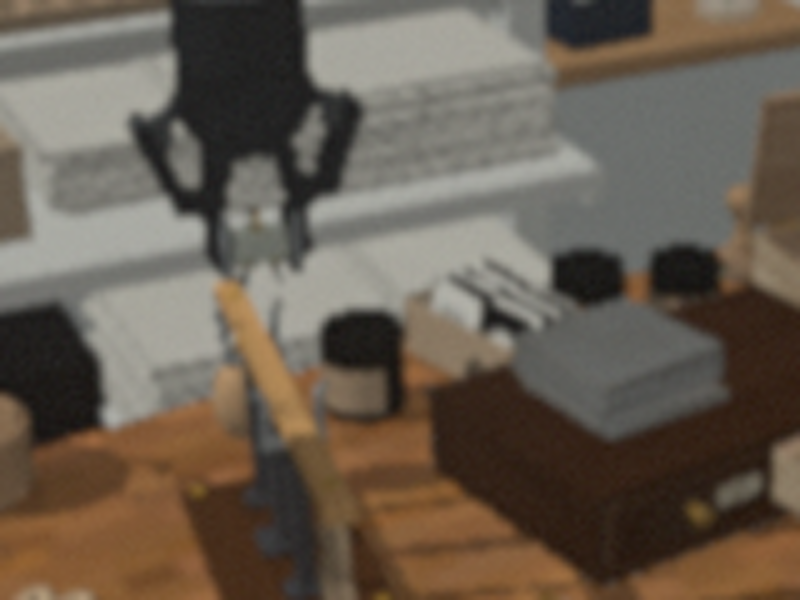

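```bash
python3 -c "
from h import *
sc=[(333,134),(443,134),(436,352),(340,353)]
P=np.array([atz('wI',a/1.5,b/1.5,15,True) for a,b in sc]);print(P.round(1),P.mean(0))
uy=np.array([.128,.992])
for a,b in sc: print([ (tri(('wI',a/1.5,b/1.5,True),('top0',155+c/6,155+d/6))[0].round(1)) for c,d in [[(255,675),(220,532),(527,447),(566,588)][sc.index((a,b))]]])
for b in (98,350): print(atz('wI',387/1.5,b/1.5,142,True))
print(atz('wI',388/1.5,412/1.5,250,True))
crop('wI',(200,80,320,180),6,'wIz')
"
```

```text
[[434.5 222.9  15. ]
 [513.4 212.8  15. ]
 [491.2  40.9  15. ]
 [412.6  50.1  15. ]] [462.91609184 131.65094534  15.        ]
[array([434. , 222.4,  10.3])]
[array([516.4, 212.6,  -6. ])]
[array([491.6,  38.2,   9.9])]
[array([411.8,  48.4,  11.2])]
[474.47733542 231.20170711 142.        ]
[459.14147274 111.51951534 142.        ]
[463.74384963 148.13853747 250.        ]
```

View pics/wIz.png

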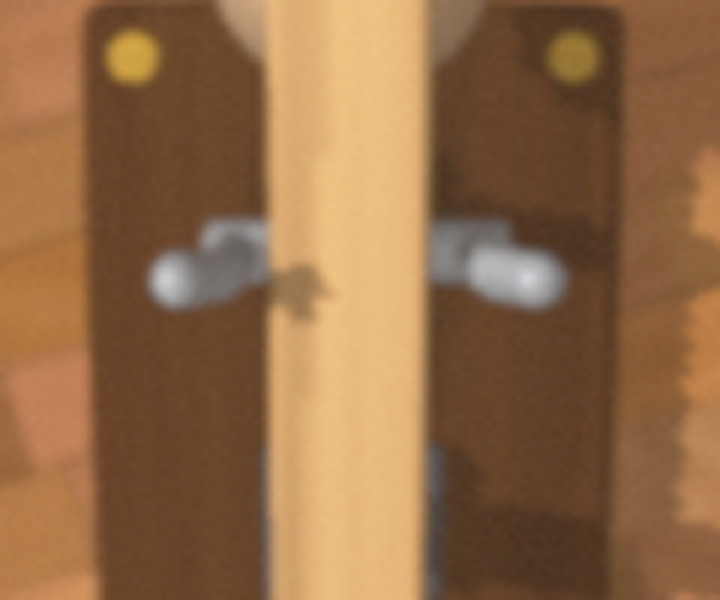

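```bash
python3 -c "
from h import *
a=atz('wI',200+172/6,80+282/6,152.5,True);b=atz('wI',200+540/6,80+282/6,152.5,True);m=(a+b)/2;print(a,b,m, m[:2]-60*np.array([.128,.992]), np.linalg.norm(a-b))
"
```

```text
[450.70926962 193.49919212 152.5       ] [489.61072307 188.52766964 152.5       ] [470.15999634 191.01343088 152.5       ] [462.47999634 131.49343088] 39.217841816739416
```

Request:
send_rows([
  [[0.015,0.0003,-0.0008],[0,0,0],0.03],
  [[0.02,0,0],[0,0,0],0.03],
  [[0.01,0,0],[0,0,0],0.03],
  [[0,0,0],[0,0,0],0.03],
  [[0,0,0],[0,0,0],0.03],
])

```text
time_s: 23.3
position: [461.9, 131.4, 174.8]
tool_rot: [1.726, 1.569, 0.028]
force: [0.3, 0.5, -0.5]
grip_width: 0.395
```

```bash
python3 -c "
from h import *
s=robot.state();print(s['time_s'],s['position'],R.from_euler('xyz',s['tool_rot']).as_matrix().round(3),s['force'],s['grip_width']*85.4)
snap('wrist','wJ',s=1.5)
snap('scene','sJ',crop=(140,130,300,250),s=5)
"
```

```text
23.3 [461.91435564 131.44104508 174.75528206] [[ 0.002  0.992 -0.127]
 [ 0.    -0.127 -0.992]
 [-1.     0.002 -0.   ]] [ 0.34918898  0.5361585  -0.51827044] 33.738942734411445
```

View pics/wJ.png

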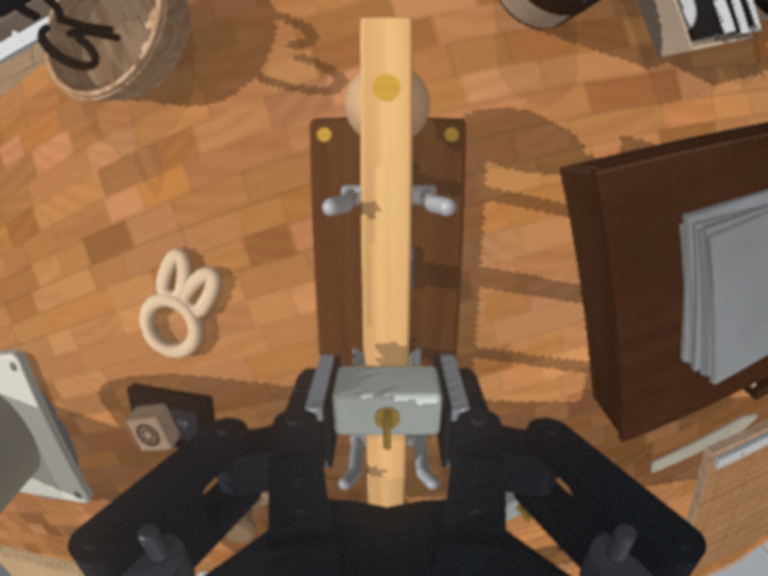

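View pics/sJ.png

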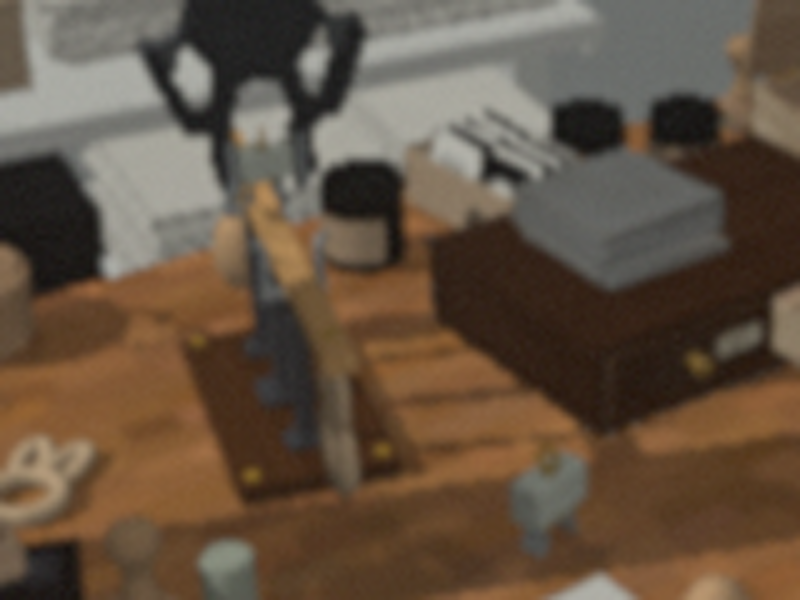

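Request:
send_rows([
  [[0.004,0,0],[0,0,0],0.03],
  [[0.003,0,0],[0,0,0],0.03],
  [[0.002,0,0],[0,0,0],0.03],
  [[0.002,0,0],[0,0,0],0.03],
])

```text
time_s: 23.9
position: [461.5, 131.5, 163.3]
tool_rot: [1.555, 1.57, -0.142]
force: [-1.1, -0.6, -0.2]
grip_width: 0.392
```

```bash
python3 -c "
from h import *
s=robot.state();print(s['time_s'],s['position'],s['force'],s['torque'],s['grip_width']*85.4)
snap('wrist','wK',s=1.5); crop('wK',(195,200,325,300),6,'wKz')
"
```

```text
23.9 [461.5202224  131.46946663 163.29193381] [-1.10162558 -0.55819332 -0.22965266] [-0.02578238 -0.06671     0.07046159] 33.483857951631414
```

View pics/wKz.png

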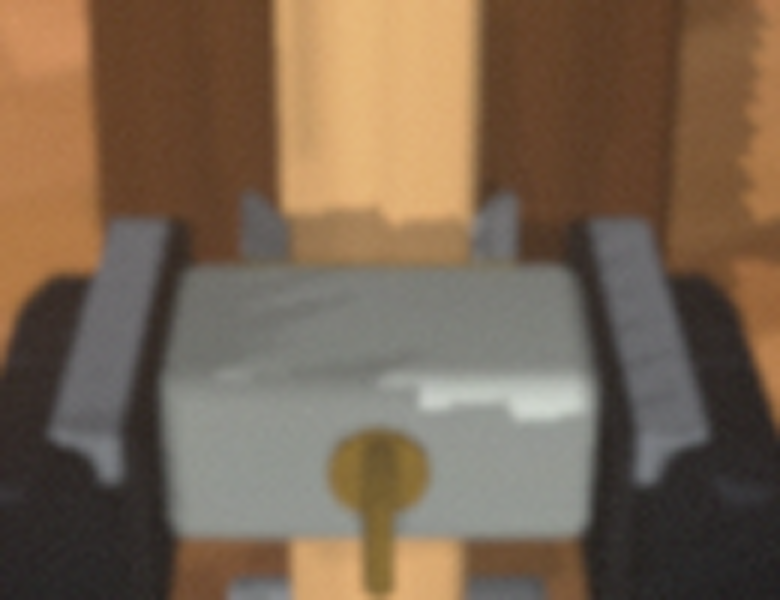

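Request:
send_rows([
  [[0.0015,0,0],[0,0,0],0.03],
  [[0.0015,0,0],[0,0,0],0.03],
  [[0.0015,0,0],[0,0,0],0.03],
])

```text
time_s: 24.32
position: [461.5, 131.5, 158.9]
tool_rot: [1.619, 1.57, -0.078]
force: [-0.3, -0.2, 0.2]
grip_width: 0.396
```

Request:
send_rows([
  [[0.001,0,0],[0,0,0],0.03],
  [[0.001,0,0],[0,0,0],0.03],
])

```text
time_s: 24.58
position: [461.6, 131.5, 156.9]
tool_rot: [1.583, 1.57, -0.115]
force: [0.1, -0.2, 0.0]
grip_width: 0.393
```

Request:
send_rows([
  [[0.001,0,0],[0,0,0],0.03],
  [[0.001,0,0],[0,0,0],0.03],
])

```text
time_s: 24.82
position: [461.5, 131.5, 154.9]
tool_rot: [1.548, 1.57, -0.15]
force: [0.6, -0.4, 0.5]
grip_width: 0.395
```

```bash
python3 -c "
from h import *
s=robot.state();print(s['time_s'],s['position'],s['force'],s['torque'],s['grip_width']*85.4)
snap('wrist','wL',s=1.5); crop('wL',(195,200,325,300),6,'wLz');snap('scene','sL',crop=(140,130,300,250),s=5)
"
```

```text
24.825 [461.52880477 131.46814281 154.8597037 ] [ 0.63512602 -0.44255558  0.5118693 ] [ 0.04104825 -0.08067857  0.00491784] 33.71667856305654
```

View pics/wLz.png

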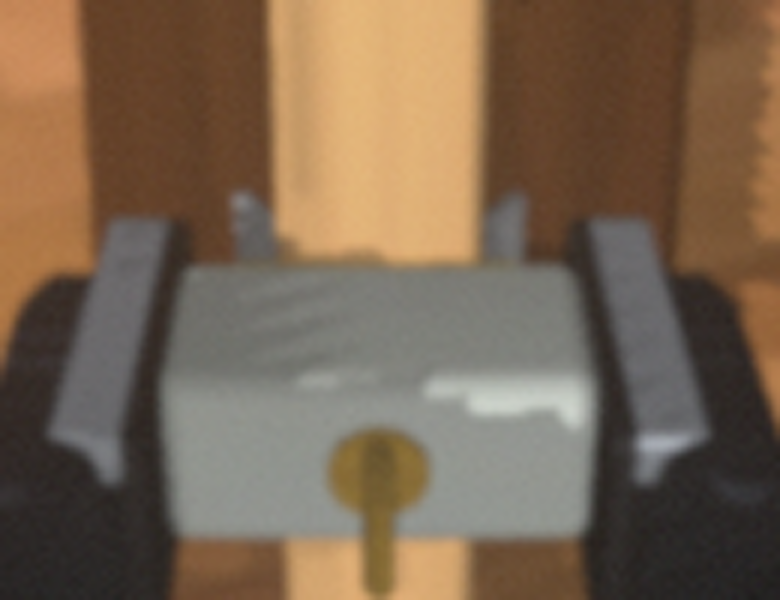

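View pics/sL.png

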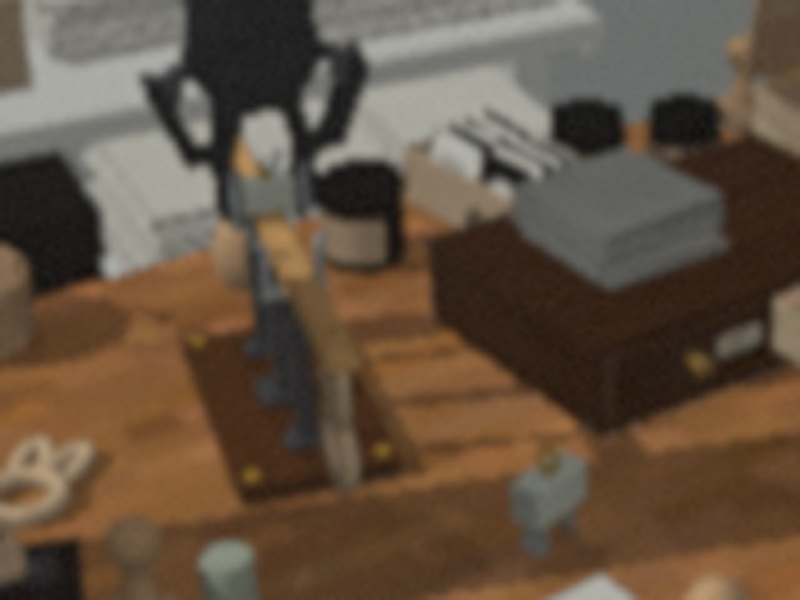

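Request:
send_rows([
  [[0.001,0,0],[0,0,0],0.03],
  [[0.0005,0,0],[0,0,0],0.03],
])

```text
time_s: 25.18
position: [461.5, 131.5, 153.4]
tool_rot: [1.601, 1.57, -0.096]
force: [-0.2, -0.7, 0.5]
grip_width: 0.389
```

Request:
send_rows([
  [[0.0005,0,0],[0,0,0],0.03],
  [[0.0005,0,0],[0,0,0],0.03],
])

```text
time_s: 25.42
position: [461.5, 131.5, 152.4]
tool_rot: [1.553, 1.57, -0.145]
force: [-0.1, -0.9, 1.4]
grip_width: 0.39
```

Request:
send_rows([
  [[0.0005,0,0],[0,0,0],0.03],
  [[0,0,0],[0,0,0],0.03],
])

```text
time_s: 25.68
position: [461.6, 131.5, 152.3]
tool_rot: [1.662, 1.569, -0.035]
force: [-0.5, -0.9, 4.4]
grip_width: 0.391
```

Request:
send_rows([
  [[0.0004,0,0],[0,0,0],0.03],
  [[0,0,0],[0,0,0],0.03],
])

```text
time_s: 25.92
position: [461.7, 131.5, 152.3]
tool_rot: [1.73, 1.569, 0.032]
force: [-2.1, -0.6, 6.9]
grip_width: 0.393
```

```bash
python3 -c "
from h import *
s=robot.state();print(s['time_s'],s['position'],s['force'],s['torque'],s['grip_width']*85.4)
snap('wrist','wM',s=1.5); crop('wM',(195,200,325,300),6,'wMz');snap('scene','sM',crop=(140,130,300,250),s=5); crop('sM',(175,150,225,200),12,'sMz')
"
```

```text
25.925 [461.65123432 131.48831801 152.26223738] [-2.12099395 -0.61573786  6.85022556] [-0.14992797  0.38924046 -0.02772047] 33.57605461658257
```

View pics/wMz.png

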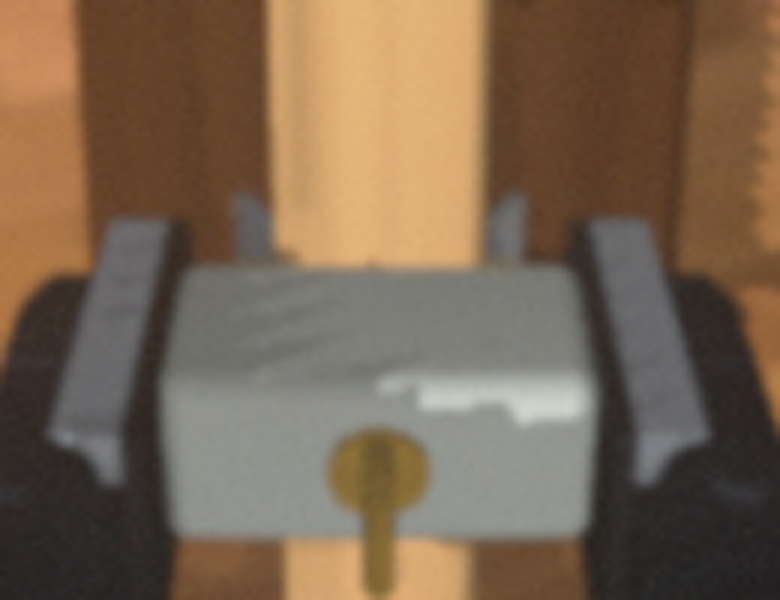

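View pics/sMz.png

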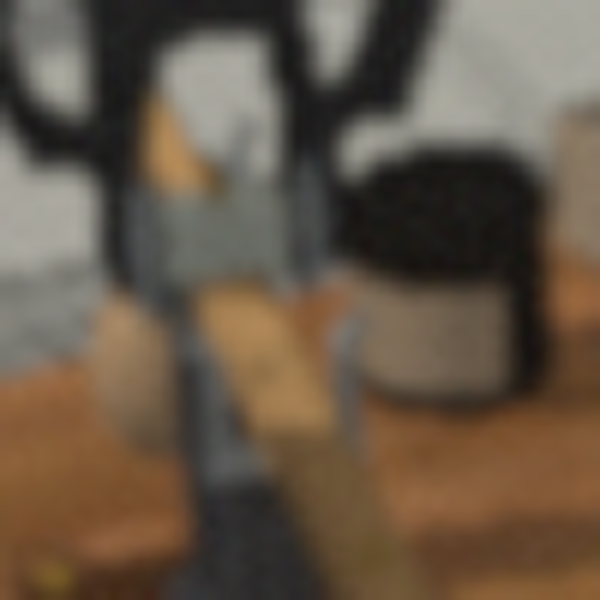

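Request:
send_rows([
  [[-0.0007,0,0],[0,0,0],0.03],
  [[0,0,0],[0,0,0],0.03],
])

```text
time_s: 26.28
position: [461.6, 131.5, 152.3]
tool_rot: [1.643, 1.57, -0.055]
force: [-0.5, 0.1, 4.6]
grip_width: 0.389
```

Request:
send_rows([
  [[0,0,0],[0,0,0],0.042],
  [[0,0,0],[0,0,0],0.046],
  [[0,0,0],[0,0,0],0.048],
  [[0,0,0],[0,0,0],0.048],
])

```text
time_s: 26.78
position: [461.4, 131.5, 152.1]
tool_rot: [1.451, 1.57, -0.247]
force: [-0.2, -0.2, 0.2]
grip_width: 0.559
```

```bash
python3 -c "
from h import *
s=robot.state();print(s['time_s'],s['position'],s['force'],s['torque'],s['grip_width']*85.4)
snap('wrist','wN',s=1.5);snap('scene','sN',crop=(140,130,300,250),s=5)
"
```

```text
26.775 [461.42241861 131.47716843 152.05371524] [-0.1858094  -0.20857866  0.21383474] [-0.01197717  0.00932009  0.0581202 ] 47.75536380155563
```

View pics/wN.png

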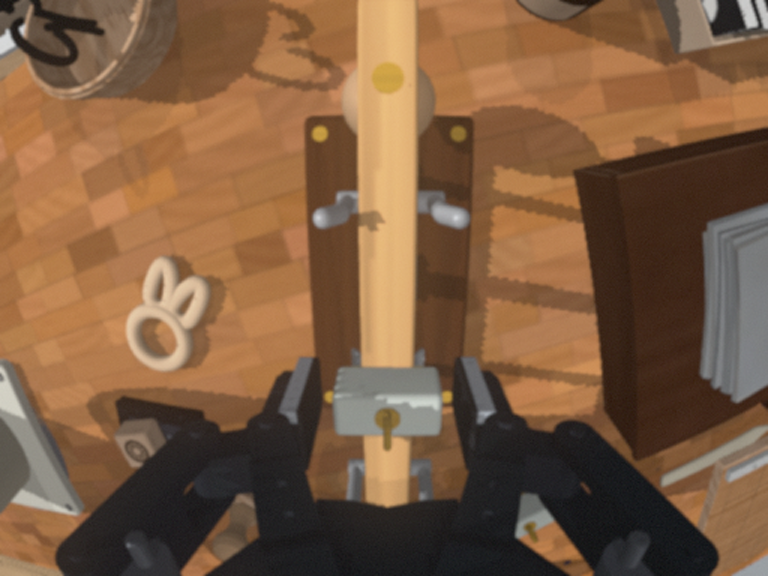

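View pics/sN.png

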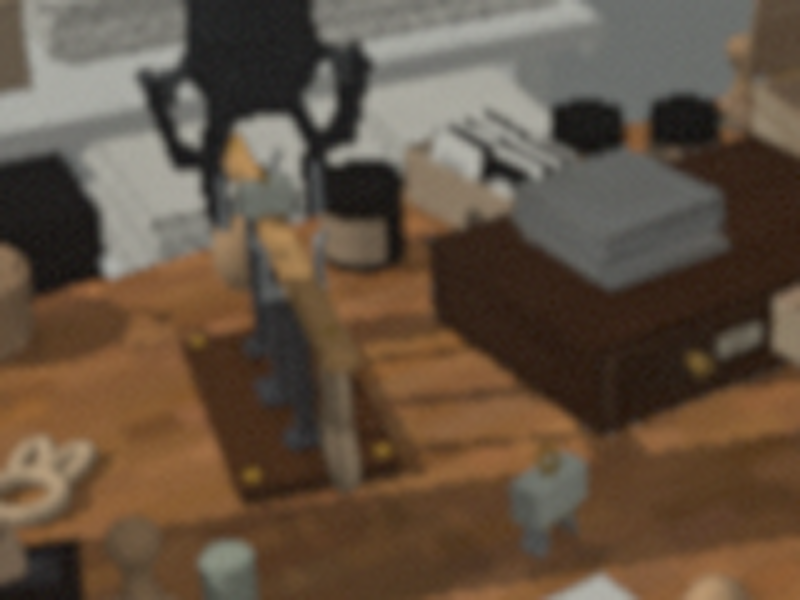

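Request:
send_rows([
  [[-0.005,0,0],[0,0,0],0.05],
  [[-0.01,0,0],[0,0,0],0.05],
  [[-0.03,0,0],[0,0,0],0.055],
  [[-0.05,0,0],[0,0,0],0.06],
  [[-0.02,0,-0.03],[0,0,0],0.06],
  [[0,0,0],[0,0,0],0.06],
  [[0,0,0],[0,0,0],0.06],
  [[0,0,0],[0,0,0],0.06],
  [[0,0,0],[0,0,0],0.06],
])

```text
time_s: 28.0
position: [464.7, 160.6, 266.5]
tool_rot: [-0.568, 1.57, -2.266]
force: [0.2, 0.1, 0.1]
grip_width: 0.7
```

```bash
python3 -c "
from h import *
s=robot.state();print(s['time_s'],s['position'],s['force'])
snap('wrist','wO',s=1.5);snap('scene','sO',crop=(140,130,300,250),s=5)
"
```

```text
28.0 [464.73713689 160.61633649 266.47122196] [0.17146655 0.10460032 0.06313079]
```

Request:
send_rows([
  [[0,0,0],[0,0,0],0.06],
  [[0,0,0],[0,0,0],0.06],
  [[0,0,0],[0,0,0],0.06],
  [[0,0,0],[0,0,0],0.06],
  [[0,0,0],[0,0,0],0.06],
])

```text
time_s: 28.72
position: [465.2, 161.3, 267.2]
tool_rot: [1.595, 1.57, -0.103]
force: [0.0, -0.2, 0.6]
grip_width: 0.699
```

```bash
python3 -c "
from h import *
snap('scene','sP',crop=(140,130,300,250),s=5)
L=[]
for f in ('s5','sF','sO','sP'):
    im=np.load('pics/%s.npz'%f)['color'][:,:,::-1][185:237,190:218]
    L.append(cv2.resize(im,None,fx=7,fy=11,interpolation=cv2.INTER_CUBIC))
cv2.imwrite('pics/cmp4.png',np.hstack(L))
crop('wO',(205,170,315,290),5,'wOz')
"
```

```text
(no output)
```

View pics/wO.png

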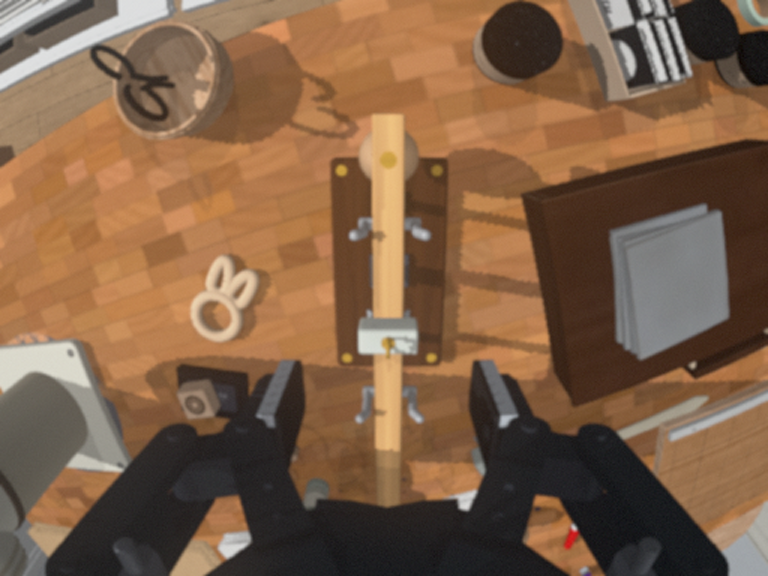

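View pics/sP.png

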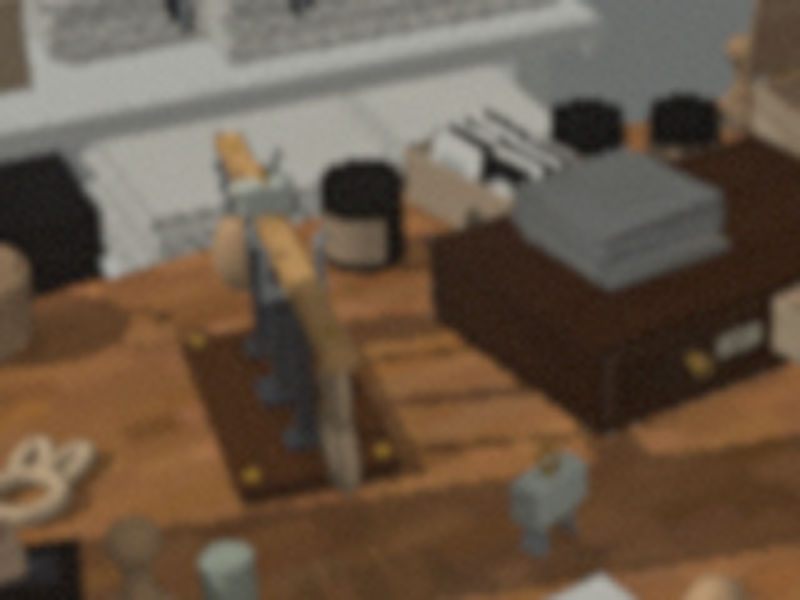

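View pics/cmp4.png

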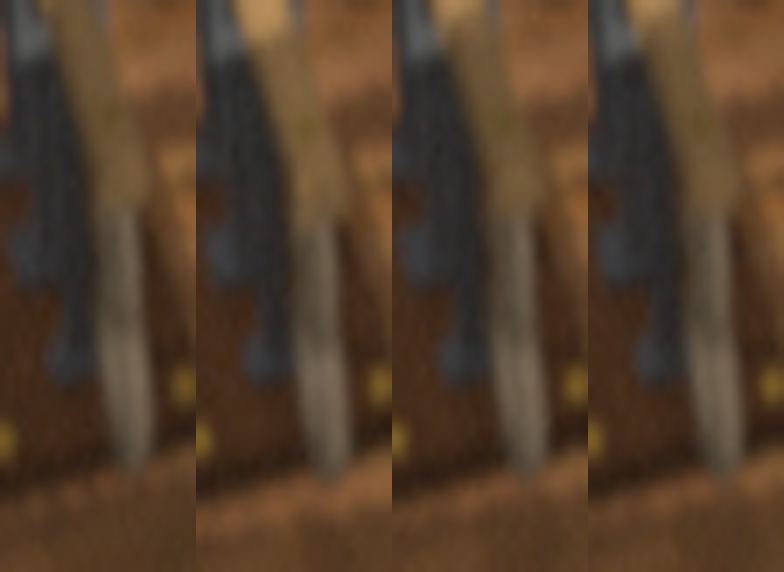

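```bash
python3 -c "
from h import *
c=atz('wO',388/1.5,342/1.5,164,True)
a=[atz('wO',u/1.5,v/1.5,152.5,True) for u,v in [(353,236),(426,236),(361,418),(416,418)]]
m=np.mean(a,0);print(c,m,(c-m)[:2]@[.128,.992],(c-m)[:2]@[.992,-.128]); print(np.round(a,1))
"
```

```text
[461.83433335 133.80714043 164.        ] [462.28276613 132.43901375 152.5       ] 1.2997822668675516 -0.6199655236347807
[[450.4 193.6 152.5]
 [489.7 188.5 152.5]
 [437.   76.1 152.5]
 [472.1  71.6 152.5]]
```

View pics/wOz.png

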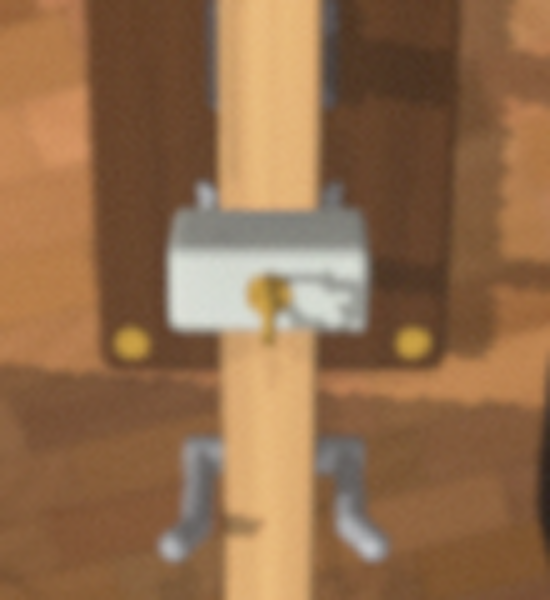

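```bash
python3 -c "
from h import *
print(robot.job_done())"
```

```text
the job is handed in; nothing more can be done
None
```

The beam now balances level on the knife edge with the clip on it. I handed the job in at about 29 s, and it gave no verdict.

- **Balancing:** I pinched the beam at its egg end with 20 N and slid it about 33 mm along the edge. Releasing it there and 7 mm further on tipped it first one way, then the other. I set it between those two points, corrected by 0.7 mm, and left it untouched for more than 0.4 s at about 0.01 rad of tilt.
- **Clip:** I picked up the smaller of the two white clips and pressed it down over the edge. It came to a hard stop at the height expected for fully home, with the measured push at about 7 N. I eased the pressure off before letting go.

**Last checks:**
- **Tilt:** two pictures 0.7 s apart, after the arm had backed off, show the beam still and level within about 0.01 rad.
- **Clip position:** it sits straight, about 1 mm along the beam from the edge, and is centred across the beam within about 1 mm.
- **Contact and bystanders:** the arm is clear of everything. I went nowhere near the candle jar or the spare egg, but I did not re-measure their positions.

**Less certain:**
- **Seating depth:** I judged it from the arm's height and the hard stop, not from a picture of the gap.
- **Insertion force:** the wrist sensor showed almost none of the 2 to 5 N expected while the clip was going on. It rose only at the stop, and the readings jitter by about 0.5 N.

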